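# Sweep the jar clamp's bed and clamp the sample jar

### The arm

A 6-joint arm with a two-finger parallel gripper is mounted at the origin on a cart in front of the work surface, level with it; the furniture and walls round the work are solid. World frame = base frame: x ahead of the robot, y to its left, z up, the work surface at z = 0. Lengths are in m, angles in rad, forces in N, time in s.
With the tool pointing down it reaches from about 0.375 to 0.975 m from the base axis. Payload 3.8 kg.
Tool frame: the origin (TCP) lies at the very end of the fingers, on their centre line; the grasp point (between the pads) lies 19 mm behind it; z points along the fingers, y is the direction in which the jaws open and shut (so a half turn about z gives the same grasp; the last joint's range is limited). The gripper opens to 85 mm and grips with 20 to 120 N. Pads are 22 mm wide; open, the fingers measure 114 mm over their backs; the gripper's body (76 mm by 85 mm) begins 54 mm behind the grasp point. The pads swing forward as they close: fully open they stand 13 mm farther back than shut.
Start: joints at [-1.281, 0.264, 1.604, -0, 1.274, -0.037], TCP at [0.217, -0.639, 0.231] pointing down, gripper open.
Joint ranges: [-2.63, 2.63], [-0.94, 2.18], [0.31, 2.57], [-1.31, 4.45], [0, 2.66], [-2.55, 2.55]. Speed limits (rad/s): [2.57, 2.57, 3.14, 3.14, 3.14, 3.14].

### API

Orientations are given as a rotation vector (axis times angle).
In Python, from workcell import bot, read_camera, finish_job gives the robot as it stands. The module is installed in compiled form; this text tells all that it offers.
- The arm moves only by the tool servo_tool, never from a script. Its argument "targets" is text: rows parted by semicolons, each of 7 numbers parted by spaces: the turn, a rotation vector about the tool's x, y, z in rad, then the shift along the tool's x, y, z in mm, then the finger opening in mm, from 0 to 85.4. In form: wx wy wz x y z gripper; .... A call has 1 to 8 rows; each row shifts and turns the pose as measured when the row begins, along the tool's axes as they then stand; what a row does not reach is not made up. A row lasts 1/12 s, in which the tool goes at most 41.7 mm and 7.16 degrees, less where a joint would pass 70% of its speed; a pose out of reach is approached as far as the arm can. A call is refused whole if a number of a shift passes 41.7 or a number of a turn 0.125, either way. A call with a gripper value outside its range is refused whole. The fingers move at their own pace and stop on an object; "newtons" is the grip in N (left out, the last holds). Time passes only in rows, so rows that do not move let the fingers close. It gives the time, the measured TCP pose, the force and the opening at its end, in the units of the state.
- bot.read_state(): the state, without advancing time (a new reading comes with each control period).
- read_camera(name): name is "scene" or "top" or "wrist"; returns a dict with "image" (384x512x3 uint8, red, green, blue), "mtx" (3x3 intrinsics, pixels), "eye" and "orientation" of the camera in the world; the wrist camera has in their place "T_tool_cam" (4x4, takes a point from camera to tool coordinates, whose origin is the TCP and whose axes are the flange's). Camera axes: x right, y up, looking along -z (the intrinsics and any distortion apply to the point x, -y, -z); pixel columns grow to the right and rows downward; lengths in m; the calibration is good to about 2 mm. A picture is of the moment at which its call begins: read the wrist's pose just before it. There is no depth.
- finish_job(): hands the job in, once; it reports no verdict.
The state is a dict: "time": time; "q": joint angles; "joint_vel": joint speeds; "joint_torque": joint torques, N m; "tool_pos": TCP position; "tcp_rot": TCP orientation; "wrist_force": force on the tool from outside, world axes, zero at the start; "torque": the same for the moment, N m; "width": opening from 0.0 (shut) to 1.0 (fully open).
Only numpy, scipy, OpenCV 4.12 (cv2) and the standard library are available. Lean on these libraries where they do the work, as an engineer would, in place of code of your own. Each camera call takes 0.05 s, during which the arm holds its last target.

### The job

Sweep the three broken cap pieces off the bed of the bench clamp with the hand brush, without touching them with the fingers, and stand the brush back on the table beside the clamp. Then pump the clamp's ratchet trigger (squeeze it against the fixed grip, let it spring out, squeeze again) until the rubber pad meets the sample jar and is pushed in on its spring by about 5 mm or more; stop as soon as that is so, for pumping on would crush the jar. Finish while still holding the trigger squeezed, and leave the things round about alone.

Things in the scene. Friction and masses are not known exactly. Their poses are not given: they have to be found in the camera images.
- clamp: fixed bench clamp; origin on the table, x along the toothed bar from grip end to V stop, y across, z up. Aluminium bed: top at z 8 mm, x -217 to 108, y -55 to 55; bar top z 53, sticks out up to 61 mm behind. Ratchet head x -198 to -105, y -32 to 32, z up to 135. V stop x 60 to 104, y -35 to 35, z up to 50. The open bed between pad and jar holds the pieces.
- grip (a point): on the fixed upright grip of the ratchet head (black, 14 mm along the clamp's x, 30 mm across, top at z = 207 mm), at its centre line at z = 178 mm, the height to squeeze; clamp frame (-178, 0, 178) mm. Its outer face, away from the trigger, is 7 mm further towards the clamp's -x.
- trigger_mid (a point): centre line of the grey trigger (upright lever 12 mm thick, 22 across, free from z 140 to 205 mm) at about z 178 mm, in front (+x of the clamp) of the grip. Over the outer faces of trigger and grip: 50 mm let out, 32 mm fully squeezed (at this height). The fingers straddle both from above and close along the clamp's x.
- trigger (a joint): trigger hinge, rad: 0 let out, 0.31 fully squeezed. A spring of about 3 N (at the squeezing height) brings it back; squeezing while the pad presses the jar needs up to about 14 N. Pivot at clamp (-150, 0, 120) mm.
- jaw (a joint): travel of the toothed bar with the jaw towards the stop, m. Each full squeeze advances it about 12 mm (whole ratchet teeth of 4 mm), if the trigger is let out fully in between; let out, it stays, springing back by at most one tooth once the pad presses.
- pad_face (a point): centre of the face of the rubber pad (44 mm across, 36 mm high, z = 16 to 52 mm), carried in front of the jaw; the face looks towards the clamp's +x, to the jar.
- pad (a joint): how far the pad is pushed in on its spring, m: 0 free, end of travel 0.026; 0.6 N per mm. 3 mm is the least good hold, the jar is crushed at 9 N (about 14.5 mm).
- jar_mid (a point): centre (half-way up) of the sample jar, a clear round jar with a black cap, 42 mm across the body (which the pad meets), 72 mm high, upright on the bed in front of the V stop (its seat in the stop: clamp x = 59.5 mm, y = 0)
- chip0_mid (a point): centre of a broken piece of a black screw cap, about 24 x 15 x 12 mm, 12 g, on the bed
- chip1_mid (a point): centre of a broken piece of a black screw cap, about 24 x 15 x 12 mm, 12 g, on the bed
- chip2_mid (a point): centre of a broken piece of a black screw cap, about 24 x 15 x 12 mm, 12 g, on the bed
- brush: small hand brush standing on its bristles; origin at the bristles' underside; z up, x along its length. Bristle head 38 mm (x) by 24 mm (y), stiff, 34 mm high; wooden back 42 x 28 mm from 33 to 45 mm; grip above it.
- brush_grip (a point): middle of the brush's wooden grip, 70 mm above the bristles' underside; the grip is 16 mm thick (brush y), 36 mm long (brush x) and reaches from 45 to 92 mm. Take it from above with the fingers closing along the brush's y.
- timer: bench timer, 62 x 66 x 18 mm, origin under its centre: leave alone
- carton: slide carton, 55 x 85 x 32 mm, origin under its centre: leave alone
- swab_box: flat carton of swabs, 102 x 152 x 34 mm, origin under its centre: leave alone
There are look-alikes about, which are no part of the job. What is shaped like the brush but turquoise is not meant. What is shaped like the part that bears jar_mid but pink is not meant.

How it is judged:
On the way, in this order (a step that is already met when the one before it is completed fails the run):
1. all three pieces are off the bed while the brush is held in the fingers ((y of chip0_mid in the frame of clamp below -0.06 m or y of chip0_mid in the frame of clamp above 0.06 m or x of chip0_mid in the frame of clamp above 0.113 m or x of chip0_mid in the frame of clamp below -0.222 m) and (y of chip1_mid in the frame of clamp below -0.06 m or y of chip1_mid in the frame of clamp above 0.06 m or x of chip1_mid in the frame of clamp above 0.113 m or x of chip1_mid in the frame of clamp below -0.222 m) and (y of chip2_mid in the frame of clamp below -0.06 m or y of chip2_mid in the frame of clamp above 0.06 m or x of chip2_mid in the frame of clamp above 0.113 m or x of chip2_mid in the frame of clamp below -0.222 m) and height (world z) of each of chip0_mid, chip1_mid, chip2_mid below 0.02 m and contact force between the fingers and brush above 1 N), for 0.1 s.
2. the brush is put down off the clamp and let go (contact force between the fingers and brush below 0.05 N and (y of brush_grip in the frame of clamp below -0.06 m or y of brush_grip in the frame of clamp above 0.06 m or x of brush_grip in the frame of clamp above 0.113 m or x of brush_grip in the frame of clamp below -0.222 m) and contact force between brush and clamp below 0.05 N and height (world z) of brush_grip below 0.08 m and linear speed of brush below 0.03 m/s), for 0.2 s.
3. the trigger, squeezed by the fingers, has brought the pad against the jar (contact force between pad and sample_jar above 0.3 N and contact force between the fingers and trigger above 1 N), for 0.05 s.
At the end, for the whole second after the job is handed in: pad presses jar with 1.5 to 9 N, pushed in over 3 mm; fingers press trigger over 1.5 N, squeezed past 0.04 rad; jar upright in its seat (5 mm along, 4 mm across); pieces' centres over 5 mm outside the bed, on the table; brush at rest on the table, off the clamp, not held (all of step 2 and contact force between pad and sample_jar between 1.5 and 9 N and value of joint pad above 0.003 m and contact force between the fingers and trigger above 1.5 N and value of joint trigger above 0.04 rad and x of jar_mid in the frame of clamp between 0.054 and 0.064 m and y of jar_mid in the frame of clamp between -0.004 and 0.004 m and angle between jar_mid's own z axis and vertical below 0.1 rad and (y of chip0_mid in the frame of clamp below -0.06 m or y of chip0_mid in the frame of clamp above 0.06 m or x of chip0_mid in the frame of clamp above 0.113 m or x of chip0_mid in the frame of clamp below -0.222 m) and (y of chip1_mid in the frame of clamp below -0.06 m or y of chip1_mid in the frame of clamp above 0.06 m or x of chip1_mid in the frame of clamp above 0.113 m or x of chip1_mid in the frame of clamp below -0.222 m) and (y of chip2_mid in the frame of clamp below -0.06 m or y of chip2_mid in the frame of clamp above 0.06 m or x of chip2_mid in the frame of clamp above 0.113 m or x of chip2_mid in the frame of clamp below -0.222 m) and height (world z) of each of chip0_mid, chip1_mid, chip2_mid below 0.02 m); the arm keeps its last pose, push and grip.
It fails at once if the jar is crushed (over 9 N from the pad) (contact force between pad and sample_jar above 9 N).
It fails at once if the fingers touch a broken piece (contact force between the fingers and chip0 above 0.3 N or contact force between the fingers and chip1 above 0.3 N or contact force between the fingers and chip2 above 0.3 N).
It fails at once if the jaw or pad is pushed by the hand instead of the trigger (contact force between any of the fingers, the arm and jaw above 2 N).
It fails at once if the jar is touched by the robot or knocked out of place (contact force between any of the fingers, the arm and sample_jar above 1 N or angle between jar_mid's own z axis and vertical above 0.25 rad or distance of jar_mid from where it was at the start of the episode above 0.015 m).
It fails at once if the timer, carton or swab box is moved (distance of any of timer, carton, swab_box from where it was at the start of the episode above 0.02 m).
It also fails if it takes over 72 s, if anything falls off the work surface, if the arm or the gripper's body presses on something with over 40 N, if the wrist force passes 120 N, or if a joint passes its speed limit or range.

## Working session

There is one attempt and no reset: what is moved stays moved. The work goes in short steps, Python scripts to look and compute and a tool call to move; the robot and the scene stay as the last step left them, time stands still between calls to the robot, and variables do not carry over. Pictures are saved under pics/ and viewed, and the job is handed in when it is done.

Besides the shell and the picture viewer there is one more tool, called as name(argument=value, ...) on one line, values as JSON. servo_tool: Moves the arm, as the interface text tells. Its arguments: {"type":"object","properties":{"targets":{"type":"string"},"newtons":{"type":"number"}},"required":["targets"]}

```bash
mkdir -p pics; cat > h.py <<'E'
import numpy as np, cv2
from workcell import bot, read_camera, finish_job
from scipy.spatial.transform import Rotation as R
E
python3 - <<'E'
from h import *
s=bot.read_state(); print(s)
for n in ("scene","top","wrist"):
    c=read_camera(n); cv2.imwrite(f"pics/{n}0.png",c["image"][:,:,::-1])
    print(n,{k:np.round(np.array(v),4).tolist() for k,v in c.items() if k!="image"})
E
```

```text
{'time': 0.0, 'q': array([-1.28091492e+00,  2.64767771e-01,  1.60538303e+00,  1.41846285e-05,
        1.27370629e+00, -3.69032233e-02]), 'joint_vel': array([-7.30101051e-04,  5.45248440e-04,  9.85613112e-04,  8.23801150e-06,
       -7.14284275e-04, -3.02111605e-04]), 'joint_torque': array([ 4.35056310e-03, -5.15100074e+01, -3.67312288e+01,  2.69874090e-04,
        1.29051527e-02, -1.08604974e-05]), 'tool_pos': array([ 0.21646425, -0.63857076,  0.22994731]), 'tcp_rot': array([-3.09753316e+00, -5.10659021e-01,  4.27284998e-04]), 'wrist_force': array([ 0.17460756, -0.60797492,  0.23428754]), 'torque': array([ 0.03276119,  0.01796498, -0.00512743]), 'width': 1.0020481805826742}
scene {'mtx': [[347.0039, 0.0, 256.2099], [0.0, 347.0039, 188.3245], [0.0, 0.0, 1.0]], 'eye': [-0.1669, -0.5895, 0.7314], 'orientation': [0.9226, -0.4123, -0.8167]}
top {'mtx': [[474.2832, 0.0, 257.9404], [0.0, 474.2832, 192.7579], [0.0, 0.0, 1.0]], 'eye': [0.4606, -0.0217, 1.7038], 'orientation': [0.0544, -0.02, -1.5525]}
wrist {'mtx': [[339.7371, 0.0, 254.4776], [0.0, 339.7371, 198.1674], [0.0, 0.0, 1.0]], 'T_tool_cam': [[-0.0005, 0.9538, 0.3004, 0.0781], [1.0, 0.0004, 0.0003, 0.0003], [0.0002, 0.3004, -0.9538, -0.1427], [0.0, 0.0, 0.0, 1.0]]}
```

View pics/scene0.png

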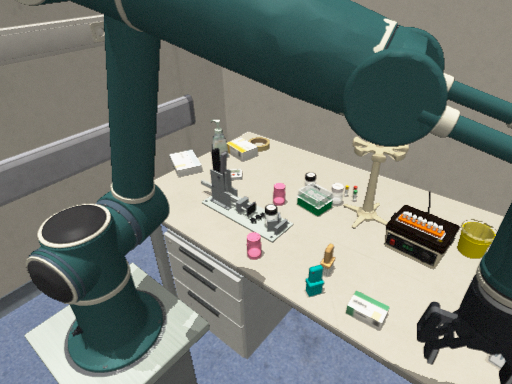

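View pics/top0.png

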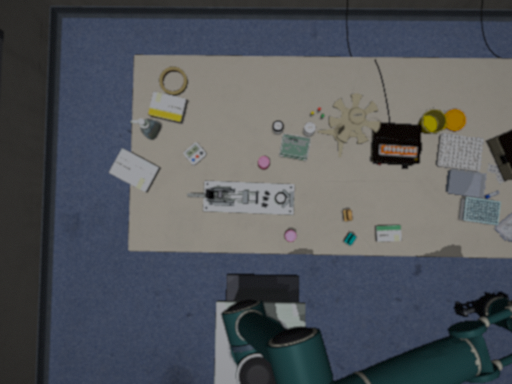

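View pics/wrist0.png

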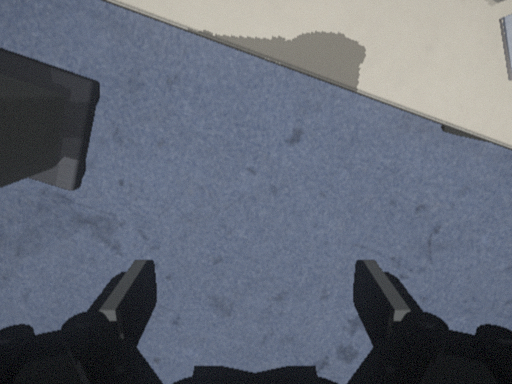

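```bash
cat >> h.py <<'E'
def cam(n):
    if n=="wrist":
        s=bot.read_state(); c=read_camera(n)
        T=np.eye(4); T[:3,:3]=R.from_rotvec(s["tcp_rot"]).as_matrix(); T[:3,3]=s["tool_pos"]
        T=T@np.array(c["T_tool_cam"])
    else:
        c=read_camera(n); T=np.eye(4); T[:3,:3]=R.from_rotvec(c["orientation"]).as_matrix(); T[:3,3]=c["eye"]
    K=np.array(c["mtx"]); return c["image"],K,T
def ray(K,T,u,v):
    d=np.linalg.inv(K)@[u,v,1]; d=T[:3,:3]@(d*[1,-1,-1]); return T[:3,3],d
def atz(K,T,u,v,z):
    o,d=ray(K,T,u,v); return o+d*(z-o[2])/d[2]
def proj(K,T,p):
    q=T[:3,:3].T@(np.array(p)-T[:3,3]); q=q*[1,-1,-1]; q=K@q; return q[:2]/q[2]
def crop(im,x0,x1,y0,y1,k,name):
    a=cv2.resize(im[y0:y1,x0:x1],None,fx=k,fy=k,interpolation=cv2.INTER_CUBIC)[:,:,::-1].copy()
    for x in range(-(-x0//10)*10,x1,10):
        cv2.putText(a,str(x),((x-x0)*k,8),0,.3,(0,0,255),1); cv2.line(a,((x-x0)*k,10),((x-x0)*k,14),(0,0,255),1)
    for y in range(-(-y0//10)*10,y1,10):
        cv2.putText(a,str(y),(0,(y-y0)*k+3),0,.3,(0,0,255),1); cv2.line(a,(20,(y-y0)*k),(24,(y-y0)*k),(0,0,255),1)
    cv2.imwrite("pics/"+name,a)
E
python3 - <<'E'
from h import *
im,K,T=cam("top"); crop(im,180,310,170,225,6,"t1.png"); crop(im,270,410,200,250,5,"t2.png")
im,K2,T2=cam("scene"); crop(im,195,345,145,305,5,"s1.png"); crop(im,190,300,145,245,7,"s2.png")
E
```

```text
(no output)
```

View pics/t1.png

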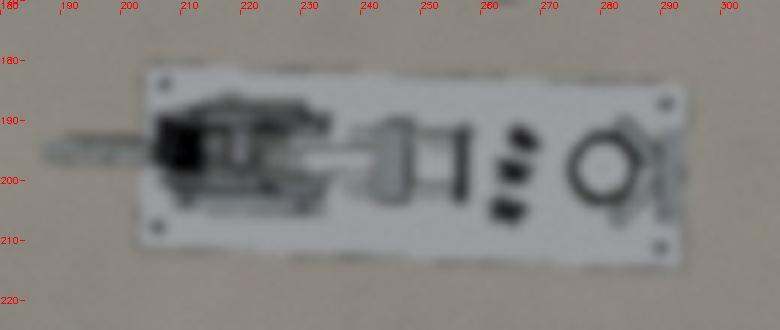

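View pics/t2.png

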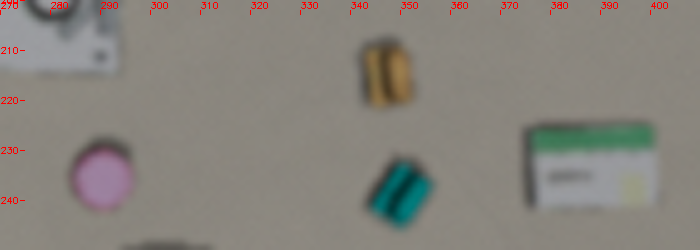

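View pics/s2.png

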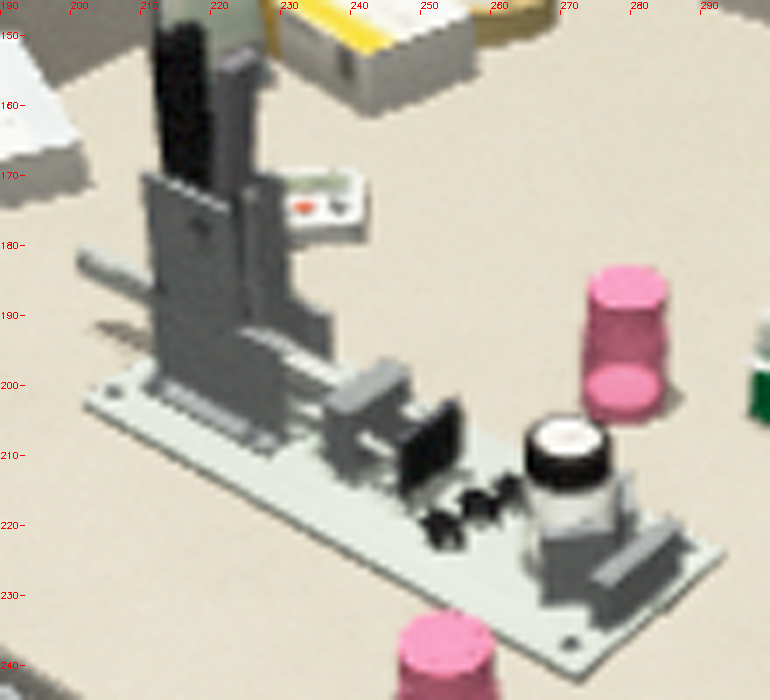

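View pics/s1.png

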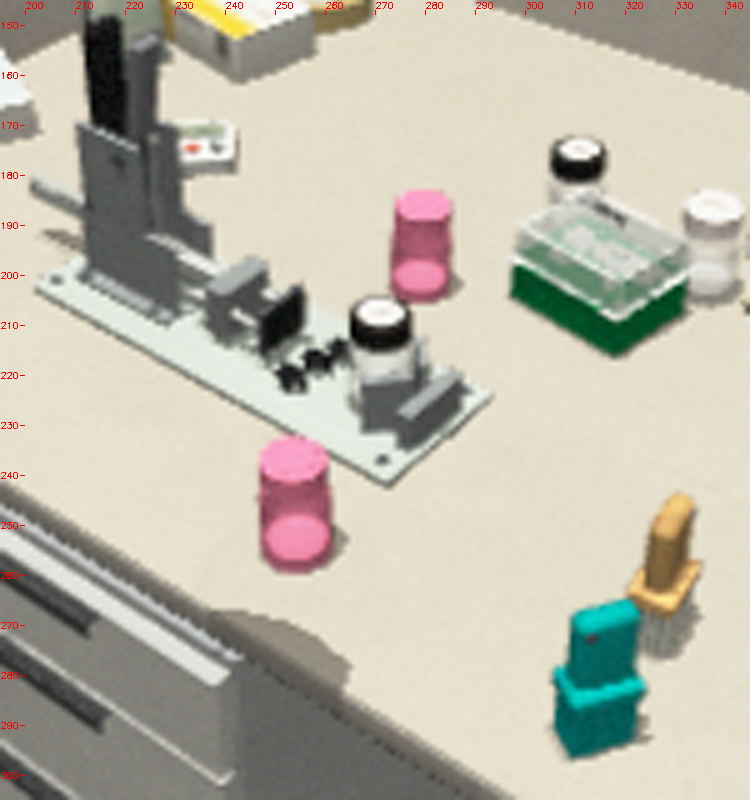

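```bash
cat >> h.py <<'E'
E
python3 - <<'E'
from h import *
im,K,T=cam("top"); im2,K2,T2=cam("scene")
c=[atz(K,T,*p,0.008)[:2] for p in [(204.8,182),(294,184.5),(293.2,214.3),(203,211.2)]]
print(np.round(c,4))
# clamp coords: tl = x -217, y? clamp x = image right (world -y); z up => clamp y = image up (world +x)
C=np.array([[-217,55],[108,55],[108,-55],[-217,-55]])/1000
W=np.array(c)
A=C-C.mean(0);B=W-W.mean(0)
th=np.arctan2((A[:,0]*B[:,1]-A[:,1]*B[:,0]).sum(),(A*B).sum()); Rm=np.array([[np.cos(th),-np.sin(th)],[np.sin(th),np.cos(th)]])
t=W.mean(0)-Rm@C.mean(0); print("clamp",th,t, "res",np.round((W-(C@Rm.T+t))*1000,1))
# scene check
for p in [(-.217,.055),(.108,.055),(.108,-.055),(-.217,-.055)]:
    w=Rm@p+t; print(proj(K2,T2,[*w,.008]), proj(K,T,[*w,.008]))
def inC(p): return Rm.T@(p[:2]-t)
print("jar",inC(atz(K,T,280,197.5,.08)))
for n,p in dict(c0=(266.5,193.5),c1=(265.2,198.8),c2=(264.3,205)).items(): print(n,inC(atz(K,T,*p,.014)))
print("pad face",inC(atz(K,T,258,197,.03)),inC(atz(K,T,257.5,197,.052)))
print("brush",[np.round(atz(K,T,*p,z),4) for p,z in [((346,214.5),.045),((345.9,214.5),.09)]])
E
```

```text
[[ 0.5763  0.2079]
 [ 0.5727 -0.1122]
 [ 0.4662 -0.1109]
 [ 0.4714  0.2119]]
clamp -1.5855282871757888 [ 0.52085786 -0.00533969] res [[-2.7 -2.9]
 [-1.5  1.9]
 [ 1.9  1.6]
 [ 2.3 -0.6]]
[222.68292378 187.82384622] [204.00669319 181.22641032]
[293.49930989 222.57695739] [294.54281071 184.08585391]
[272.54393734 240.49871527] [293.63400723 214.84989744]
[200.80953415 201.2381952 ] [202.82652199 211.84608438]
jar [0.05581393 0.00254865]
c0 [0.00886058 0.01780545]
c1 [ 0.00483976 -0.00124454]
c2 [ 0.00235103 -0.02343435]
pad face [-0.02066576  0.00373461] [-0.02190963  0.00284033]
brush [array([ 0.4687, -0.2925,  0.045 ]), array([ 0.4685, -0.2848,  0.09  ])]
```

```bash
cat >> h.py <<'E'
def plan(pos,yang=None,n=None,g=85,cur=None,step=38):
    """straight line to TCP pos with tool down, tool y at world angle yang (deg); prints rows"""
    s=bot.read_state(); p=s["tool_pos"]; r=R.from_rotvec(s["tcp_rot"])
    if cur is not None: p,r=np.array(cur[0]),R.from_euler('z',cur[1],degrees=True)*R.from_matrix([[0,1,0],[1,0,0],[0,0,-1]])
    if yang is None: yy=r.as_matrix()[:,1]; yang=np.degrees(np.arctan2(yy[1],yy[0]))
    # tool y dir at yang, z down, x=y x z
    a=np.radians(yang); y=np.array([np.cos(a),np.sin(a),0]); z=np.array([0,0,-1.]); x=np.cross(y,z)
    rt=R.from_matrix(np.c_[x,y,z]); w=(r.inv()*rt).as_rotvec(); d=np.array(pos)-p
    m=max(1,int(np.ceil(max(np.linalg.norm(d)*1000/step,np.linalg.norm(w)/0.12)))) 
    n=n or m; rows=[]
    for k in range(n):
        rk=r*R.from_rotvec(w*k/n); sh=rk.inv().apply(d/n)*1000
        rows.append(" ".join(f"{v:.3f}" for v in w/n)+" "+" ".join(f"{v:.1f}" for v in sh)+f" {g}")
    print("pos",np.round(p,4),"yang",round(float(np.degrees(np.arctan2(*r.as_matrix()[[1,0],1]))),1),"tilt",np.round(np.degrees(np.arccos(-r.as_matrix()[2,2])),2),"t",round(s["time"],2),"d",np.round(d*1000,1))
    for k in range(0,n,8): print("; ".join(rows[k:k+8]))
E
python3 -c "
from h import *
plan([.44,-.29,.25],-90)"
```

```text
pos [ 0.2166 -0.6391  0.231 ] yang -71.3 tilt 0.03 t 0.35 d [223.4 349.1  19. ]
-0.000 0.000 0.030 29.4 -23.5 -1.7 85; -0.000 0.000 0.030 28.7 -24.4 -1.7 85; -0.000 0.000 0.030 28.0 -25.2 -1.7 85; -0.000 0.000 0.030 27.2 -26.1 -1.7 85; -0.000 0.000 0.030 26.4 -26.9 -1.7 85; -0.000 0.000 0.030 25.6 -27.6 -1.7 85; -0.000 0.000 0.030 24.8 -28.4 -1.7 85; -0.000 0.000 0.030 23.9 -29.1 -1.7 85
-0.000 0.000 0.030 23.1 -29.8 -1.7 85; -0.000 0.000 0.030 22.2 -30.5 -1.7 85; -0.000 0.000 0.030 21.2 -31.1 -1.7 85
```

servo_tool(targets="0 0 0.03 29 -23.5 -2 85; 0 0 0.03 28.5 -24.5 -2 85; 0 0 0.03 28 -25 -2 85; 0 0 0.03 27 -26 -2 85; 0 0 0.03 26.5 -27 -2 85; 0 0 0.03 25.5 -27.5 -2 85; 0 0 0.03 25 -28.5 -2 85; 0 0 0.03 24 -29 -2 85")

```text
time: 1.02
tool_pos: [0.3811, -0.3839, 0.2452]
tcp_rot: [3.138, 0.098, -0.002]
wrist_force: [1.6, -0.2, -0.2]
width: 0.996
```

```bash
python3 -c "
from h import *
plan([.43,-.29,.24],-90)"
```

```text
pos [ 0.3811 -0.3839  0.2452] yang -86.4 tilt 0.14 t 1.02 d [48.9 93.9 -5.2]
0.001 0.000 0.021 18.2 -30.2 1.6 85; 0.001 0.000 0.021 17.6 -30.6 1.7 85; 0.001 0.000 0.021 17.0 -30.9 1.7 85
```

servo_tool(targets="0 0 0.02 36 -24 2 85; 0 0 0.02 36 -24 2 85; 0 0 0.02 36 -24 2 85; 0 0 0 0 -20 2 85; 0 0 0 0 0 0 85")

```text
time: 1.43
tool_pos: [0.4864, -0.282, 0.2394]
tcp_rot: [3.139, 0.005, 0.007]
wrist_force: [-0.8, -0.4, -0.4]
width: 0.997
```

```bash
python3 -c "
from h import *
im,K,T=cam('wrist'); cv2.imwrite('pics/w1.png',im[:,:,::-1]); np.savez('w1.npz',K=K,T=T)
s=bot.read_state(); print(s['tool_pos'],s['tcp_rot'])
for p in [(.4687,-.289,0),(.4687,-.289,.045),(.4687,-.289,.092)]: print(proj(K,T,p))"
```

```text
[ 0.48679424 -0.28371242  0.23982014] [3.13692204 0.00483276 0.00912729]
[260.06822645 178.89532324]
[260.85796659 189.46136931]
[261.91996827 203.67004118]
```

View pics/w1.png

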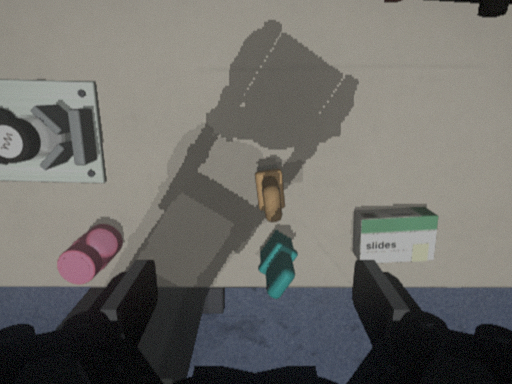

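```bash
python3 -c "
from h import *
im=cv2.imread('pics/w1.png')[:,:,::-1]
crop(im,235,315,155,230,9,'w1b.png'); crop(im,0,125,70,195,6,'w1c.png')"
```

```text
(no output)
```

View pics/w1b.png

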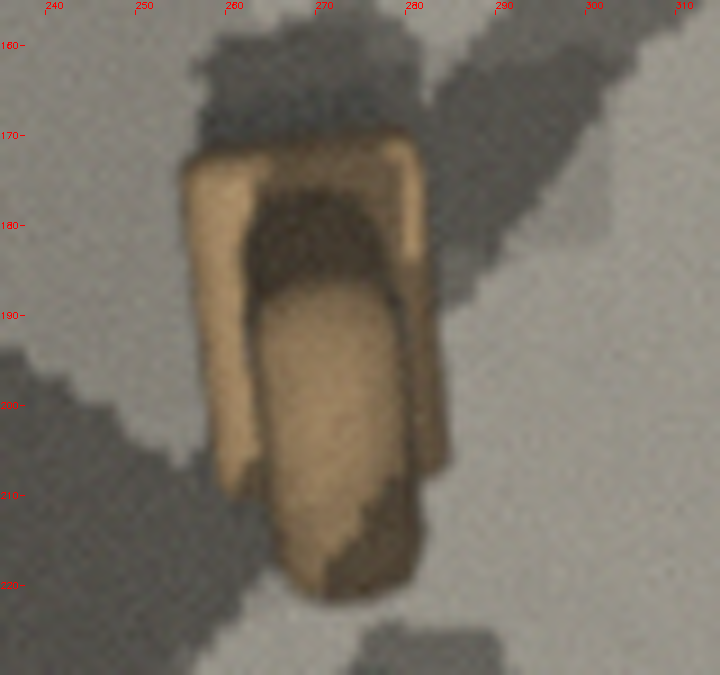

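View pics/w1c.png

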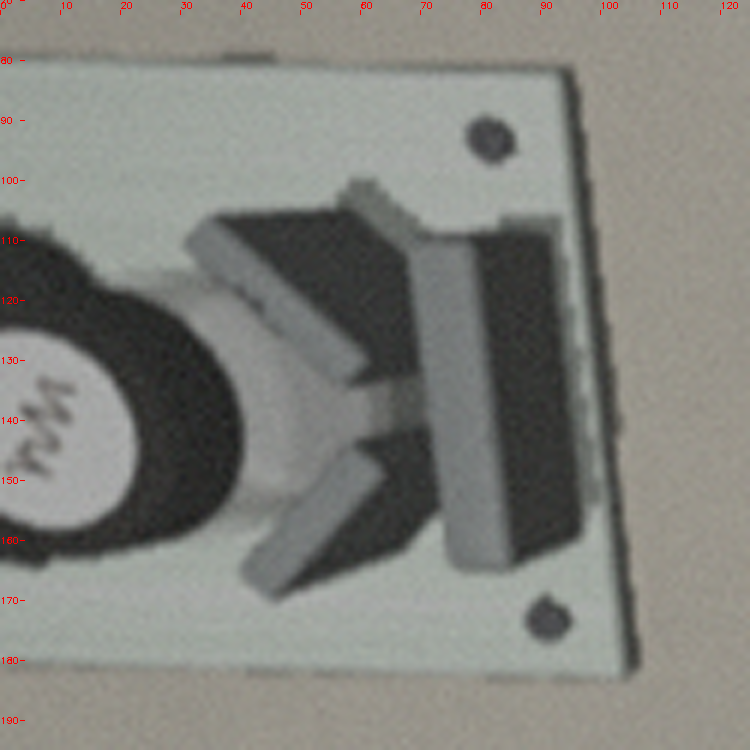

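```bash
python3 -c "
from h import *
d=np.load('w1.npz');K,T=d['K'],d['T']
P=[atz(K,T,*p,.045) for p in [(255.5,172.5),(281,170.5),(283.8,207.5),(260,210)]]
print(np.round(P,4),np.mean(P,0)); 
P=[atz(K,T,*p,.090)for p in [(265.5,214),(279.5,214)]]; print(P)
c=[atz(K,T,*p,.008) for p in [(93.5,81.5),(103.5,182.5),(0,79.8),(0,180)]];print(np.round(c,4))
"
```

```text
[[ 0.4866 -0.2834  0.045 ]
 [ 0.4887 -0.3093  0.045 ]
 [ 0.4491 -0.3132  0.045 ]
 [ 0.4463 -0.2883  0.045 ]] [ 0.46767016 -0.29854693  0.045     ]
[array([ 0.45811069, -0.29241951,  0.09      ]), array([ 0.45813629, -0.30522337,  0.09      ])]
[[ 0.5747 -0.1145  0.008 ]
 [ 0.4661 -0.111   0.008 ]
 [ 0.5761 -0.0177  0.008 ]
 [ 0.4687  0.0058  0.008 ]]
```

```bash
python3 -c "
from h import *
plan([.4677,-.2975,.051],-83.4,n=8)"
```

```text
pos [ 0.4868 -0.2837  0.2398] yang -89.8 tilt 0.43 t 1.48 d [ -19.1  -13.8 -188.8]
0.001 -0.001 -0.014 -2.5 1.6 23.6 85; 0.001 -0.001 -0.014 -2.5 1.6 23.6 85; 0.001 -0.001 -0.014 -2.5 1.6 23.6 85; 0.001 -0.001 -0.014 -2.5 1.5 23.6 85; 0.001 -0.001 -0.014 -2.6 1.5 23.6 85; 0.001 -0.001 -0.014 -2.6 1.5 23.6 85; 0.001 -0.001 -0.014 -2.6 1.5 23.6 85; 0.001 -0.001 -0.014 -2.6 1.5 23.6 85
```

servo_tool(targets="0 0 -0.028 -5 3 20 85; 0 0 -0.028 -5 3 20 85; 0 0 -0.028 -5 3 20 85; 0 0 -0.028 -5 3 20 85; 0 0 0 0 0 20 85; 0 0 0 0 0 15 85; 0 0 0 0 0 0 85")

```text
time: 2.07
tool_pos: [0.4673, -0.307, 0.1255]
tcp_rot: [3.12, 0.186, 0.02]
wrist_force: [-0.7, 0.2, -1.0]
width: 0.995
```

```bash
python3 -c "
from h import *
plan([.4677,-.2975,.051],-83.4)
im,K,T=cam('wrist'); cv2.imwrite('pics/w2.png',im[:,:,::-1]); print(proj(K,T,[.4677,-.2975,.09]))"
```

```text
pos [ 0.4673 -0.307   0.1255] yang -83.2 tilt 1.18 t 2.07 d [  0.4   9.5 -74.5]
0.009 -0.006 0.002 0.3 -5.3 37.1 85; 0.009 -0.006 0.002 0.5 -5.0 37.2 85
[236.84329671 233.4385497 ]
```

View pics/w2.png

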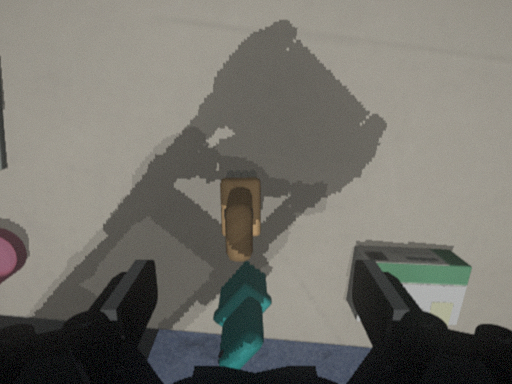

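servo_tool(targets="0.009 -0.006 0 1 -5 20 85; 0.009 -0.006 0 0 -4 20 85; 0 0 0 0 0 20 85; 0 0 0 0 0 12 85; 0 0 0 0 0 0 85")

```text
time: 2.53
tool_pos: [0.4724, -0.307, 0.0612]
tcp_rot: [3.127, 0.179, 0.018]
wrist_force: [-0.4, 0.3, 0.3]
width: 0.996
```

```bash
python3 -c "
from h import *
plan([.4677,-.2975,.051],-83.4)
im,K,T=cam('wrist'); cv2.imwrite('pics/w3.png',im[:,:,::-1]); print(proj(K,T,[.4677,-.2975,.09]))"
```

```text
pos [ 0.4724 -0.307   0.0612] yang -83.4 tilt 0.85 t 2.53 d [ -4.7   9.5 -10.2]
0.010 -0.011 -0.001 -3.7 -10.0 10.1 85
[229.80650139 309.33317077]
```

View pics/w3.png

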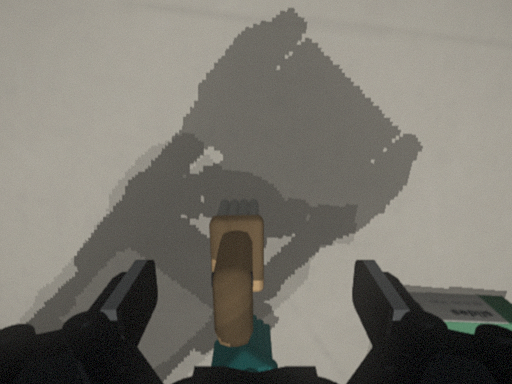

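servo_tool(targets="0.01 -0.011 0 -4 -10 8 85; 0 0 0 0 0 0 85")

```text
time: 2.75
tool_pos: [0.4689, -0.2991, 0.0564]
tcp_rot: [3.134, 0.178, 0.004]
wrist_force: [-0.6, 0.8, -0.1]
width: 0.997
```

```bash
python3 -c "
from h import *
plan([.4677,-.2975,.051],-83.4)
im,K,T=cam('wrist'); crop(im,150,370,190,370,3,'w4.png'); print(proj(K,T,[.4677,-.2975,.09]))"
```

```text
pos [ 0.4689 -0.2991  0.0564] yang -83.5 tilt 0.23 t 2.75 d [-1.2  1.6 -5.4]
0.003 -0.003 -0.002 -1.1 -1.7 5.4 85
[250.20979383 311.67536761]
```

View pics/w4.png

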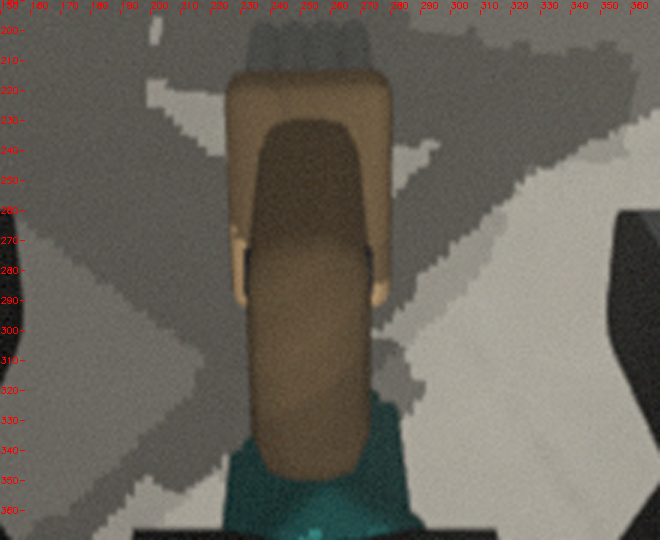

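servo_tool(targets="0 0 0 -1 -1 5.5 85; 0 0 0 0 0 0 40; 0 0 0 0 0 0 0; 0 0 0 0 0 0 0; 0 0 0 0 0 0 0; 0 0 0 0 0 0 0; 0 0 0 0 0 0 0; 0 0 0 0 0 0 0", newtons=40)

```text
time: 3.47
tool_pos: [0.4718, -0.3007, 0.0555]
tcp_rot: [3.126, 0.179, 0.017]
wrist_force: [-0.6, -0.2, -1.3]
width: 0.182
```

```bash
python3 -c "
from h import *
plan([.4677,-.2975,.16],-83.4)
im,K,T=cam('wrist'); cv2.imwrite('pics/w5.png',im[:,:,::-1])"
```

```text
pos [ 0.4718 -0.3007  0.0555] yang -83.4 tilt 0.85 t 3.47 d [ -4.1   3.2 104.5]
0.004 -0.003 -0.000 -0.9 -0.9 -34.9 85; 0.004 -0.003 -0.000 -1.0 -1.0 -34.8 85; 0.004 -0.003 -0.000 -1.1 -1.1 -34.8 85
```

View pics/w5.png

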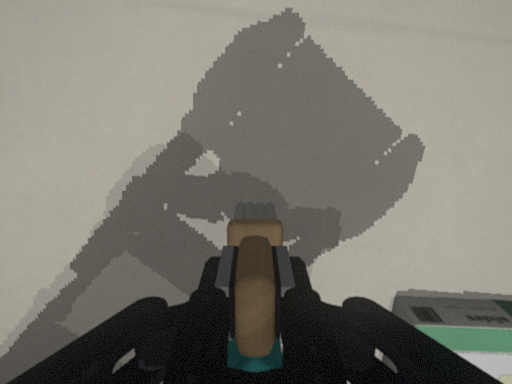

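servo_tool(targets="0 0 0 0 0 -25 0; 0 0 0 0 0 -40 0; 0 0 0 0 0 -40 0; 0 0 0 0 0 -40 0")

```text
time: 3.85
tool_pos: [0.4616, -0.2936, 0.1905]
tcp_rot: [-3.128, -0.179, 0.019]
wrist_force: [0.7, -0.8, -0.8]
width: 0.182
```

```bash
python3 -c "
from h import *
plan([.5228,.04,.24],-1.3,g=0)"
```

```text
pos [ 0.4616 -0.2936  0.1905] yang -83.4 tilt 0.85 t 3.85 d [ 61.2 333.6  49.5]
-0.001 0.000 -0.119 8.2 -27.1 -4.0 0; -0.001 0.000 -0.119 11.4 -25.9 -4.0 0; -0.001 0.000 -0.119 14.4 -24.4 -4.0 0; -0.001 0.000 -0.119 17.2 -22.5 -4.1 0; -0.001 0.000 -0.119 19.7 -20.2 -4.1 0; -0.001 0.000 -0.119 22.0 -17.7 -4.1 0; -0.001 0.000 -0.119 24.0 -15.0 -4.1 0; -0.001 0.000 -0.119 25.6 -12.0 -4.1 0
-0.001 0.000 -0.119 26.8 -8.9 -4.1 0; -0.001 0.000 -0.119 27.7 -5.6 -4.1 0; -0.001 0.000 -0.119 28.2 -2.3 -4.1 0; -0.001 0.000 -0.119 28.2 1.1 -4.1 0
```

servo_tool(targets="0 0 -0.12 8 -27 -8 0; 0 0 -0.12 11.5 -26 -8 0; 0 0 -0.12 14.5 -24.5 -8 0; 0 0 -0.12 17 -22.5 -8 0; 0 0 -0.12 20 -20 -8 0; 0 0 -0.12 22 -18 -4 0; 0 0 -0.12 24 -15 -4 0; 0 0 -0.12 25.5 -12 0 0")

```text
time: 4.52
tool_pos: [0.5049, -0.0707, 0.254]
tcp_rot: [2.667, 1.645, 0.005]
wrist_force: [0.5, -0.1, -1.3]
width: 0.179
```

```bash
python3 -c "
from h import *
plan([.5228,.04,.24],-1.3,g=0)"
```

```text
pos [ 0.5049 -0.0707  0.254 ] yang -26.7 tilt 0.53 t 4.52 d [ 17.9 110.7 -14. ]
0.002 0.001 -0.111 26.7 -8.5 3.4 0; 0.002 0.001 -0.111 27.5 -5.4 3.4 0; 0.002 0.001 -0.111 27.9 -2.4 3.4 0; 0.002 0.001 -0.111 28.0 0.8 3.5 0
```

servo_tool(targets="0 0 -0.11 26.5 -8.5 3 0; 0 0 -0.11 27.5 -5.5 3 0; 0 0 -0.11 28 -2.5 3 0; 0 0 -0.11 24 1 3 0; 0 0 0 0 0 0 0")

```text
time: 4.93
tool_pos: [0.5211, 0.0459, 0.2413]
tcp_rot: [2.209, 2.222, 0.006]
wrist_force: [-0.6, 0.0, -1.6]
width: 0.181
```

```bash
python3 -c "
from h import *
plan([.5228,.04,.24],-1.3,g=0)
im,K,T=cam('wrist'); cv2.imwrite('pics/w6.png',im[:,:,::-1]);np.savez('w6.npz',K=K,T=T)"
```

```text
pos [0.5211 0.0459 0.2413] yang 0.3 tilt 0.54 t 4.93 d [ 1.7 -5.9 -1.3]
0.009 0.003 0.028 -5.9 1.6 1.3 0
```

View pics/w6.png

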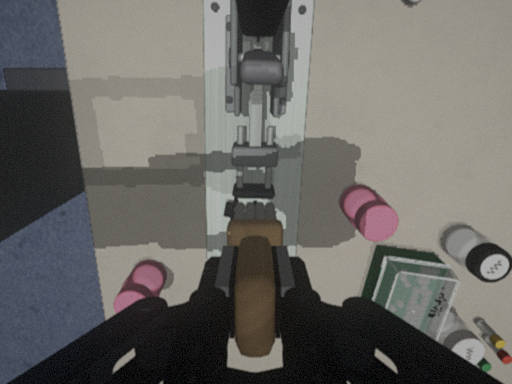

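```bash
python3 -c "
from h import *
im=cv2.imread('pics/w6.png')[:,:,::-1]
crop(im,190,330,0,130,5,'w6a.png'); crop(im,190,330,125,255,5,'w6b.png')"
```

```text
(no output)
```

View pics/w6a.png

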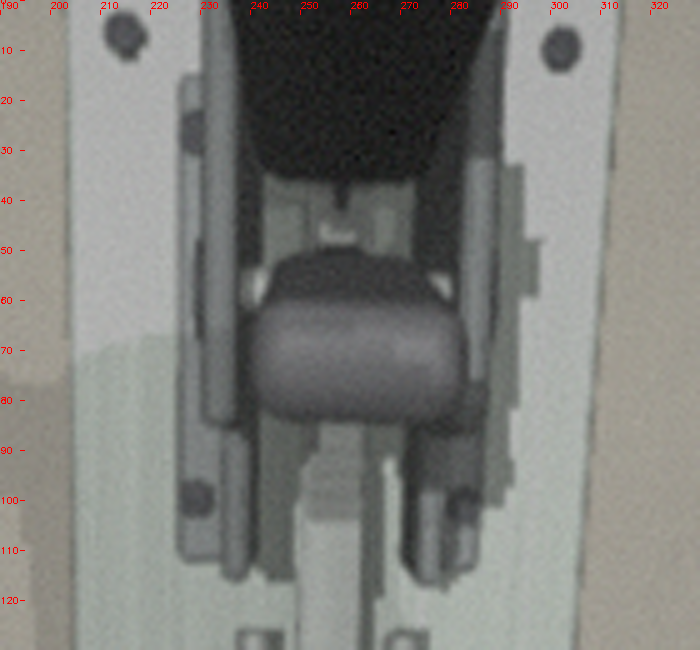

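View pics/w6b.png

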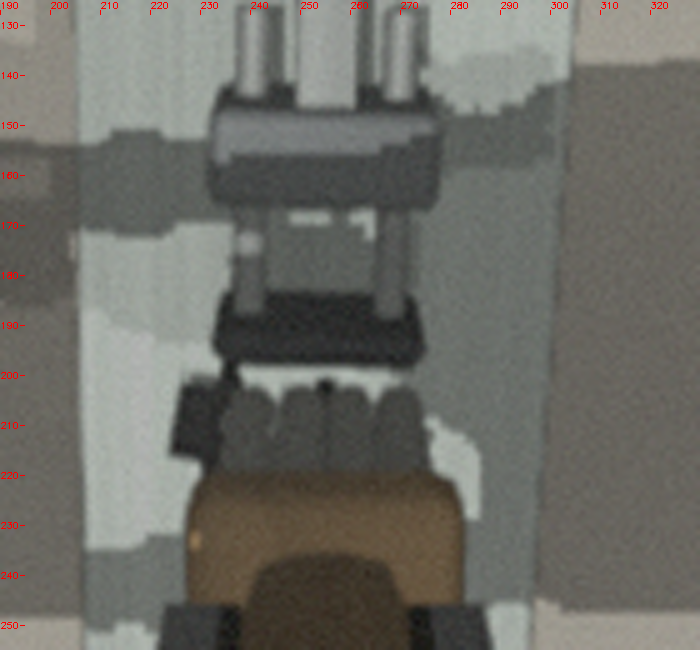

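```bash
python3 -c "
from h import *
d=np.load('w6.npz');K,T=d['K'],d['T']
L=np.array([atz(K,T,*p,.008) for p in [(204,2),(205,125),(207,250)]]);Rr=np.array([atz(K,T,*p,.008) for p in [(313,2),(304.8,129),(296.2,250)]])
print(np.round(L,4));print(np.round(Rr,4))
print('pad face top',atz(K,T,233.5,197,.052),atz(K,T,274,197,.052))
print('holes',atz(K,T,214.5,7,.008),atz(K,T,301.5,9.5,.008))
print('chip2',atz(K,T,228,208,.014))
print('brush bottom?',[proj(K,T,[*bot.read_state()['tool_pos'][:2]+np.array(o),.19]) for o in [(.02,.02)]])
print('grip top front edge',atz(K,T,257,36,.207))
"
```

```text
[[ 0.4744  0.205   0.008 ]
 [ 0.4707  0.0868  0.008 ]
 [ 0.4673 -0.0628  0.008 ]]
[[ 0.5812  0.2058  0.008 ]
 [ 0.5794  0.0829  0.008 ]
 [ 0.5762 -0.0628  0.008 ]]
pad face top [0.50286814 0.01881953 0.052     ] [0.54432769 0.01890826 0.052     ]
holes [0.48450831 0.20075603 0.008     ] [0.57024421 0.19917577 0.008     ]
chip2 [ 0.49432646 -0.00646568  0.014     ]
brush bottom? [array([284.93437351, 194.02156504])]
grip top front edge [0.52335802 0.1477094  0.207     ]
```

```bash
python3 -c "
from h import *
d=np.load('w6.npz');K,T=d['K'],d['T']
s=bot.read_state(); r=R.from_rotvec(s['tcp_rot'])
for off in (-4,-2,0,2): print(off,[np.round(proj(K,T,s['tool_pos']+r.apply([ (21+off)/1000,yy,z])),1) for yy,z in [(-.014,.0105),(.014,.0105),(-.008,-.036),(.008,-.036)]])
print([np.round(proj(K,T,s['tool_pos']+r.apply([ x/1000,0,-.0365])),1) for x in (18,-18,-14)])
plan([.5749,-.013,.18],-1.3,g=0)
"
```

```text
-4 [array([222.7, 224.5]), array([280.5, 224.7]), array([228.1, 273.7]), array([273.3, 273.8])]
-2 [array([222.6, 220.7]), array([280.6, 220.8]), array([228. , 268.6]), array([273.4, 268.7])]
0 [array([222.5, 216.8]), array([280.7, 216.9]), array([227.8, 263.5]), array([273.5, 263.6])]
2 [array([222.4, 212.9]), array([280.8, 213. ]), array([227.7, 258.4]), array([273.7, 258.5])]
[array([250.7, 271.9]), array([250.7, 355.5]), array([250.7, 346.9])]
pos [0.5209 0.0443 0.2414] yang 0.1 tilt 0.57 t 4.98 d [ 54.  -57.3 -61.4]
0.003 0.002 0.008 -19.0 17.8 20.7 0; 0.003 0.002 0.008 -18.9 18.0 20.6 0; 0.003 0.002 0.008 -18.8 18.2 20.6 0
```

servo_tool(targets="0 0 0.01 -19 18 10 0; 0 0 0.01 -19 18 15 0; 0 0 0.005 -17 18 20 0; 0 0 0 0 0 15 0; 0 0 0 0 0 0 0")

```text
time: 5.4
tool_pos: [0.5772, -0.0159, 0.1819]
tcp_rot: [2.244, 2.18, 0.005]
wrist_force: [-0.7, 1.0, -2.7]
width: 0.183
```

```bash
python3 -c "
from h import *
plan([.5749,-.011,.10],-1.3,g=0)
im,K,T=cam('wrist'); cv2.imwrite('pics/w7.png',im[:,:,::-1])"
```

```text
pos [ 0.5772 -0.0159  0.1819] yang -1.7 tilt 0.8 t 5.4 d [ -2.3   4.9 -81.9]
0.004 0.002 -0.002 1.8 -1.1 27.3 0; 0.004 0.002 -0.002 1.7 -1.0 27.3 0; 0.004 0.002 -0.002 1.7 -0.9 27.3 0
```

View pics/w7.png

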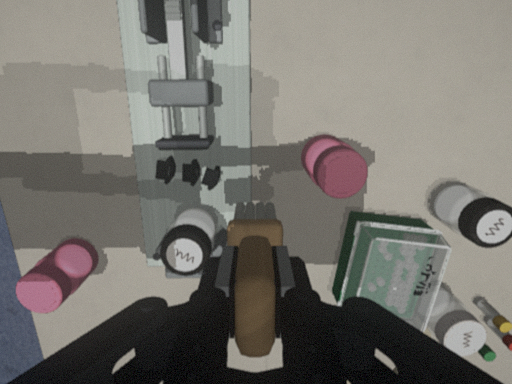

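```bash
cat >> h.py <<'E'
CO=np.array([.5231,-.0048]); CT=np.radians(-91.3); CR=np.array([[np.cos(CT),-np.sin(CT)],[np.sin(CT),np.cos(CT)]])
def inC(p): return np.round((CR.T@(np.array(p)[:2]-CO))*1000,1)
def toW(x,y,z=0): return np.append(CO+CR@(np.array([x,y])/1000),z/1000)
E
python3 -c "
from h import *
im=cv2.imread('pics/w7.png')[:,:,::-1]
im2,K,T=cam('wrist'); np.savez('w7.npz',K=K,T=T)
crop(im,130,260,120,270,5,'w7a.png')
for n,p,z in [('c2',(165,170),.014),('c1',(191,172),.014),('c0',(212,177),.014),('padtop face L',(157,148),.052),('padtop R',(213,148.5),.052),('cap centre',(187,252),.08),('pink',(322,152),.0)]: print(n,inC(atz(K,T,*p,z)))
for y in (-.055,.055):
  print([np.round(proj(K,T,toW(x,y*1000,8)),1) for x in (-100,-50,0,50,108)])
"
```

```text
c2 [  4.1 -24.9]
c1 [ 6.3 -0.8]
c0 [11.3 18.7]
padtop face L [-22.8 -20. ]
padtop R [-22.   24.9]
cap centre [55.9  3.6]
pink [ -8.9 124.4]
[array([120.7,  49.9]), array([127.8, 110.1]), array([134.2, 164.6]), array([140. , 214.1]), array([146.1, 266.1])]
[array([249.2,  49.2]), array([249.8, 109.2]), array([250.4, 163.5]), array([250.9, 212.8]), array([251.4, 264.7])]
```

View pics/w7a.png

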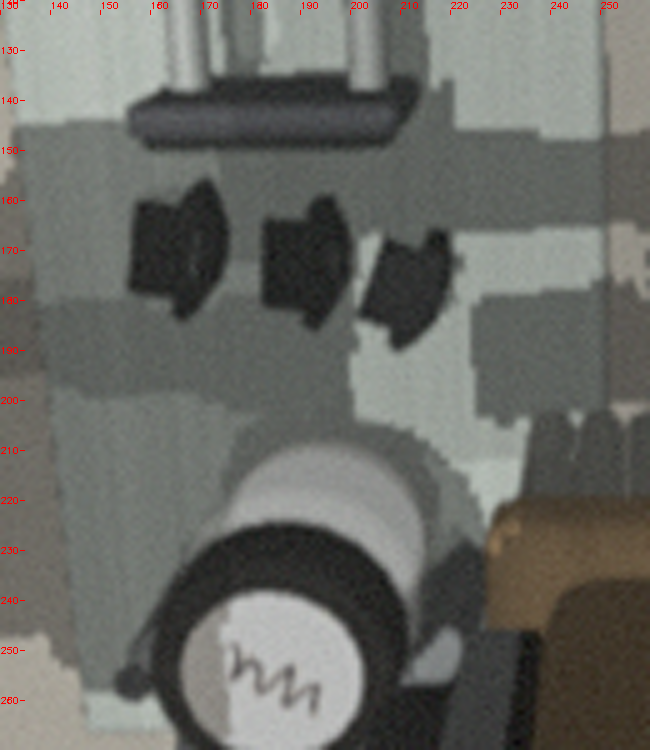

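servo_tool(targets="0.004 0.002 0 3 -1 25 0; 0.004 0.002 0 2 -1 25 0; 0.004 0.002 0 1 -1 25 0; 0 0 0 0 0 15 0; 0 0 0 0 0 8 0; 0 0 0 0 0 0 0")

```text
time: 6.0
tool_pos: [0.5825, -0.0106, 0.0953]
tcp_rot: [2.245, 2.174, 0.021]
wrist_force: [0.1, -0.2, -1.5]
width: 0.181
```

```bash
python3 -c "
from h import *
plan([.5749,-.012,.067],-1.3,g=0)
im,K,T=cam('wrist'); cv2.imwrite('pics/w8.png',im[:,:,::-1])"
```

```text
pos [ 0.5825 -0.0106  0.0953] yang -1.8 tilt 1.21 t 6.0 d [ -7.6  -1.4 -28.3]
0.021 0.002 -0.009 -1.6 -8.1 28.2 0
```

View pics/w8.png

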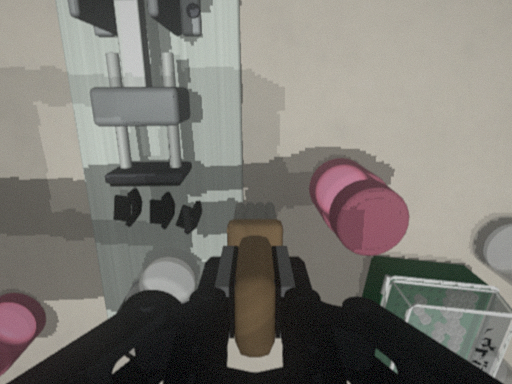

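servo_tool(targets="0.02 0.002 -0.008 -1.5 -8 14 0; 0.008 0 0 0 -1 14 0; 0 0 0 0 0 2 0")

```text
time: 6.3
tool_pos: [0.5777, -0.0121, 0.0698]
tcp_rot: [2.246, 2.195, 0.002]
wrist_force: [-0.1, 0.3, -0.9]
width: 0.178
```

```bash
python3 -c "
from h import *
plan([.5749,-.012,.065],-1.3,g=0);print(bot.read_state()['wrist_force'])
im,K,T=cam('wrist'); cv2.imwrite('pics/w9.png',im[:,:,::-1])"
```

```text
pos [ 0.5777 -0.0121  0.0698] yang -1.3 tilt 0.1 t 6.3 d [-2.8  0.1 -4.8]
0.002 0.000 -0.000 0.1 -2.8 4.8 0
[-0.1343851   0.26505386 -0.90872611]
```

View pics/w9.png

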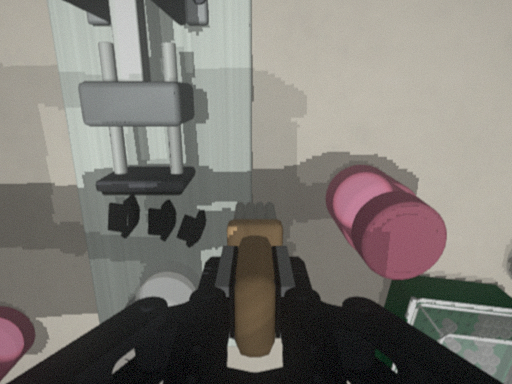

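servo_tool(targets="0 0 0 0 -3 4 0; 0 0 0 0 -6 1 0; 0 0 0 0 -6 0 0; 0 0 0 0 -6 0 0")

```text
time: 6.68
tool_pos: [0.557, -0.0118, 0.0651]
tcp_rot: [2.245, 2.194, 0.004]
wrist_force: [-0.3, -0.8, -0.8]
width: 0.184
```

```bash
python3 -c "
from h import *
plan([.457,-.0095,.0655],-1.3,g=0);print(bot.read_state()['wrist_force'])
im,K,T=cam('wrist'); cv2.imwrite('pics/w10.png',im[:,:,::-1])"
```

```text
pos [ 0.557  -0.0118  0.0651] yang -1.3 tilt 0.21 t 6.68 d [-100.     2.3    0.4]
0.001 0.000 -0.000 -0.0 -33.3 -0.2 0; 0.001 0.000 -0.000 -0.0 -33.3 -0.2 0; 0.001 0.000 -0.000 -0.0 -33.3 -0.2 0
[-0.25344312 -0.77418416 -0.76926533]
```

View pics/w10.png

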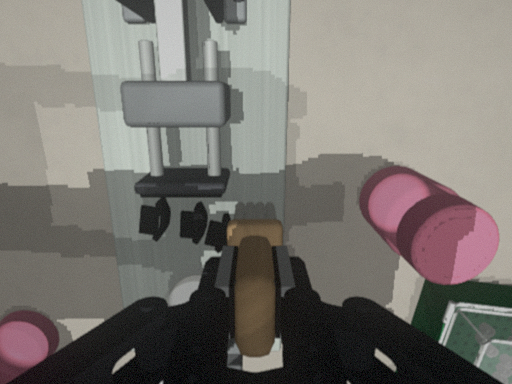

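```bash
python3 -c "
from h import *
s=bot.read_state(); r=R.from_rotvec(s['tcp_rot']); print(s['tool_pos'])
im,K,T=cam('wrist'); crop(im,100,300,160,280,4,'w10a.png')
for o in (-2,0): print([np.round(proj(K,T,s['tool_pos']+r.apply([(19+o)/1000,y,z])),1) for y in (-.012,.012) for z in (.0555,.0225)])
"
```

```text
[ 0.55545067 -0.01168099  0.06489903]
[array([232.7, 194.4]), array([228.9, 213. ]), array([272.1, 194.4]), array([275.3, 212.9])]
[array([232.7, 191.3]), array([228.8, 209.3]), array([272.1, 191.3]), array([275.4, 209.3])]
```

View pics/w10a.png

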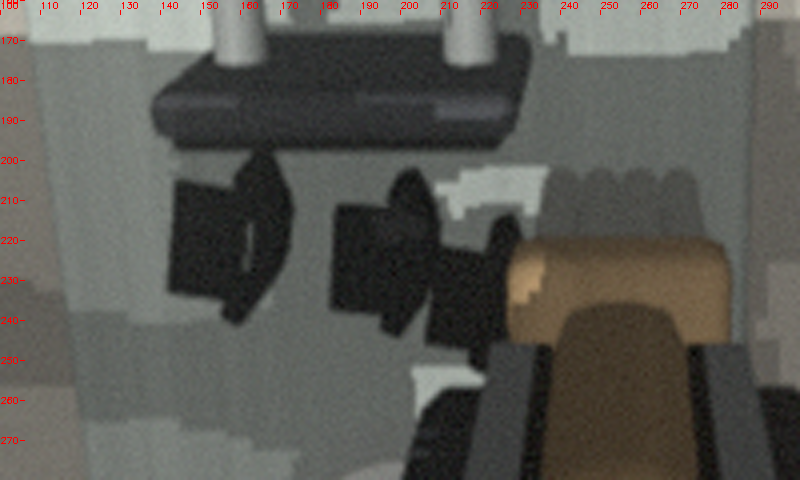

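servo_tool(targets="0 0 0 4 0 0 0; 0 0 0 0.5 -8 0 0; 0 0 0 0 -8 0 0; 0 0 0 0 -8 0 0")

```text
time: 7.12
tool_pos: [0.533, -0.0062, 0.0665]
tcp_rot: [2.243, 2.192, 0.008]
wrist_force: [0.5, -0.1, -1.8]
width: 0.178
```

```bash
python3 -c "
from h import *
plan([.457,-.0065,.0655],-1.3,g=0);print(bot.read_state()['wrist_force'])
im,K,T=cam('wrist'); cv2.imwrite('pics/w11.png',im[:,:,::-1])"
```

```text
pos [ 0.533  -0.0062  0.0665] yang -1.3 tilt 0.41 t 7.12 d [-76.   -0.3  -1. ]
0.004 0.000 -0.000 -1.0 -38.0 0.2 0; 0.004 0.000 -0.000 -1.0 -38.0 0.4 0
[ 0.49660939 -0.10816921 -1.82521306]
```

View pics/w11.png

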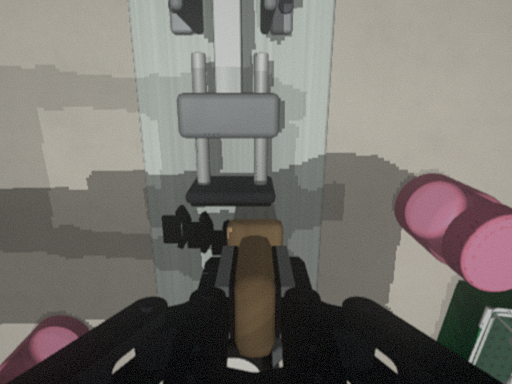

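servo_tool(targets="0.004 0 0 0 -8 0.7 0; 0 0 0 0 -8 0 0; 0 0 0 0 -8 0 0; 0.002 0 0 0 -8 0 0; 0 0 0 0 -8 0 0")

```text
time: 7.58
tool_pos: [0.4873, -0.0051, 0.0656]
tcp_rot: [-2.246, -2.196, 0.001]
wrist_force: [0.9, 0.2, -0.8]
width: 0.182
```

```bash
python3 -c "
from h import *
plan([.457,-.0065,.0655],-1.3,g=0);print(bot.read_state()['wrist_force'])
im,K,T=cam('wrist'); cv2.imwrite('pics/w12.png',im[:,:,::-1])"
```

```text
pos [ 0.4873 -0.0051  0.0656] yang -1.3 tilt 0.04 t 7.58 d [-30.3  -1.4  -0.1]
-0.001 0.000 -0.000 -2.1 -30.3 0.1 0
[ 0.90552166  0.18663053 -0.75816162]
```

View pics/w12.png

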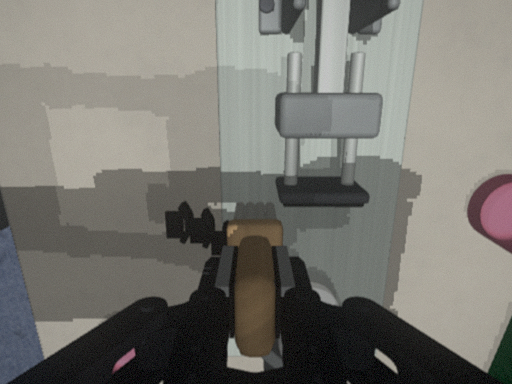

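servo_tool(targets="0 0 0 -0.5 -8 0 0; 0 0 0 -0.5 -8 0 0; 0 0 0 0 -8 0 0; 0 0 0 0 -8 0 0; 0 0 0 0 -5 0 0; 0 0 0 0 0 0 0")

```text
time: 8.13
tool_pos: [0.4431, -0.0052, 0.065]
tcp_rot: [-2.245, -2.194, 0.004]
wrist_force: [0.2, -0.4, 0.8]
width: 0.181
```

```bash
python3 -c "
from h import *
plan([.44,-.0065,.1],-1.3,g=0);print(bot.read_state()['wrist_force'])
im,K,T=cam('wrist'); cv2.imwrite('pics/w13.png',im[:,:,::-1])"
```

```text
pos [ 0.4431 -0.0052  0.065 ] yang -1.3 tilt 0.21 t 8.13 d [-3.1 -1.3 35. ]
-0.004 0.000 -0.000 -1.4 -3.2 -35.0 0
[ 0.17535616 -0.40165468  0.79707296]
```

View pics/w13.png

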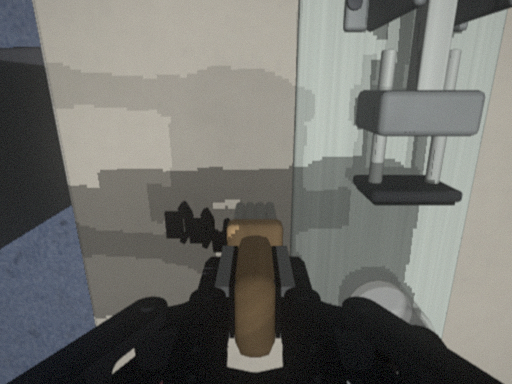

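servo_tool(targets="0 0 0 0 1 -12 0; 0 0 0 0 0 -25 0; 0 0 0 0 0 -30 0; 0 0 0 0 0 -30 0; 0 0 0 0 0 -20 0; 0 0 0 0 0 0 0")

```text
time: 8.68
tool_pos: [0.4436, -0.0051, 0.1849]
tcp_rot: [-2.242, -2.191, 0.009]
wrist_force: [0.5, -0.3, -1.3]
width: 0.18
```

```bash
python3 -c "
from h import *
plan([.44,-.0065,.2],-1.3,g=0);print(bot.read_state()['wrist_force'])
im,K,T=cam('wrist'); cv2.imwrite('pics/w14.png',im[:,:,::-1]);np.savez('w14.npz',K=K,T=T)"
```

```text
pos [ 0.4436 -0.0051  0.1849] yang -1.3 tilt 0.5 t 8.68 d [-3.6 -1.4 15.1]
-0.009 -0.000 -0.000 -1.4 -3.7 -15.1 0
[ 0.47934583 -0.29764457 -1.29466668]
```

View pics/w14.png

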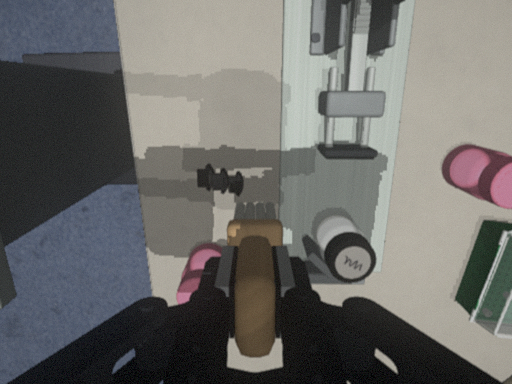

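```bash
python3 -c "
from h import *
plan([.52,-.21,.19],-90,g=0)"
```

```text
pos [ 0.443  -0.0051  0.1832] yang -1.3 tilt 0.58 t 8.73 d [  77.  -204.9    6.8]
-0.001 0.001 0.119 -15.6 6.3 -0.6 0; -0.001 0.001 0.119 -14.8 8.1 -0.6 0; -0.001 0.001 0.119 -13.7 9.8 -0.6 0; -0.001 0.001 0.119 -12.4 11.3 -0.6 0; -0.001 0.001 0.119 -11.0 12.7 -0.6 0; -0.001 0.001 0.119 -9.4 14.0 -0.6 0; -0.001 0.001 0.119 -7.7 15.0 -0.6 0; -0.001 0.001 0.119 -5.9 15.8 -0.6 0
-0.001 0.001 0.119 -3.9 16.4 -0.6 0; -0.001 0.001 0.119 -2.0 16.7 -0.6 0; -0.001 0.001 0.119 0.0 16.8 -0.6 0; -0.001 0.001 0.119 2.0 16.7 -0.5 0; -0.001 0.001 0.119 4.0 16.4 -0.5 0
```

servo_tool(targets="0 0 0.119 -15.5 6.5 -1 0; 0 0 0.119 -15 8 -1 0; 0 0 0.119 -13.5 10 -1 0; 0 0 0.119 -12.5 11.5 -1 0; 0 0 0.119 -11 12.5 -1 0; 0 0 0.119 -9.5 14 -1 0; 0 0 0.119 -7.5 15 -1 0; 0 0 0.119 -6 16 -1 0")

```text
time: 9.4
tool_pos: [0.4839, -0.1328, 0.1757]
tcp_rot: [-3.007, -0.862, 0.038]
wrist_force: [-0.3, -0.2, -0.7]
width: 0.183
```

servo_tool(targets="0 0 0.119 -4 16.5 0 0; 0 0 0.119 -2 16.5 0 0; 0 0 0.119 0 17 0 0; 0 0 0.119 2 16.5 0 0; 0 0 0.119 4 16.5 0 0; 0 0 0 0 0 0 0")

```text
time: 9.9
tool_pos: [0.5052, -0.2174, 0.1591]
tcp_rot: [-3.128, 0.114, 0.069]
wrist_force: [0.6, -0.5, -0.1]
width: 0.181
```

```bash
python3 -c "
from h import *
plan([.52,-.21,.058],-90,g=0)
im,K,T=cam('wrist'); cv2.imwrite('pics/w15.png',im[:,:,::-1])"
```

```text
pos [ 0.5052 -0.2174  0.1591] yang -94.2 tilt 2.6 t 9.9 d [  14.8    7.4 -101.1]
-0.004 0.015 -0.024 6.2 -2.5 33.5 0; -0.004 0.015 -0.024 5.8 -2.5 33.6 0; -0.004 0.015 -0.024 5.4 -2.5 33.6 0
```

View pics/w15.png

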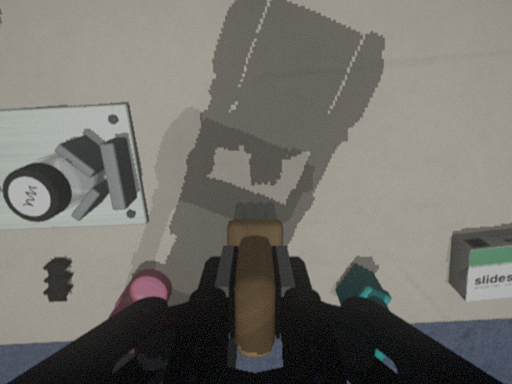

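servo_tool(targets="-0.006 0.022 -0.03 7 -3 22 0; -0.006 0.022 -0.03 7 -3 25 0; 0 0 -0.01 3 -1 25 0; 0 0 0 0 0 15 0; 0 0 0 0 0 0 0")

```text
time: 10.37
tool_pos: [0.5173, -0.205, 0.063]
tcp_rot: [-3.137, -0.026, 0.008]
wrist_force: [-1.4, 0.9, -1.4]
width: 0.18
```

```bash
python3 -c "
from h import *
plan([.52,-.21,.056],-90,g=0)"
```

```text
pos [ 0.5173 -0.205   0.063 ] yang -89.0 tilt 0.41 t 10.37 d [ 2.7 -5.  -7. ]
-0.005 0.005 0.017 2.7 5.1 7.0 0
```

servo_tool(targets="-0.005 0.005 0 0 0 6 0; 0 0 0 0 0 1.5 0")

```text
time: 10.53
tool_pos: [0.5166, -0.2039, 0.055]
tcp_rot: [3.141, 0.033, -0.003]
wrist_force: [-5.1, 0.3, 11.5]
width: 0.182
```

```bash
python3 -c "
from h import *
plan([.52,-.21,.056],-90,g=0); print(bot.read_state()['wrist_force'])
im,K,T=cam('wrist'); crop(im,150,370,150,384,3,'w16.png')"
```

```text
pos [ 0.5166 -0.2039  0.055 ] yang -88.8 tilt 0.11 t 10.53 d [ 3.4 -6.1  1. ]
0.000 0.002 0.021 3.3 6.2 -1.0 0
[-5.10890841  0.29697373 11.4547578 ]
```

View pics/w16.png

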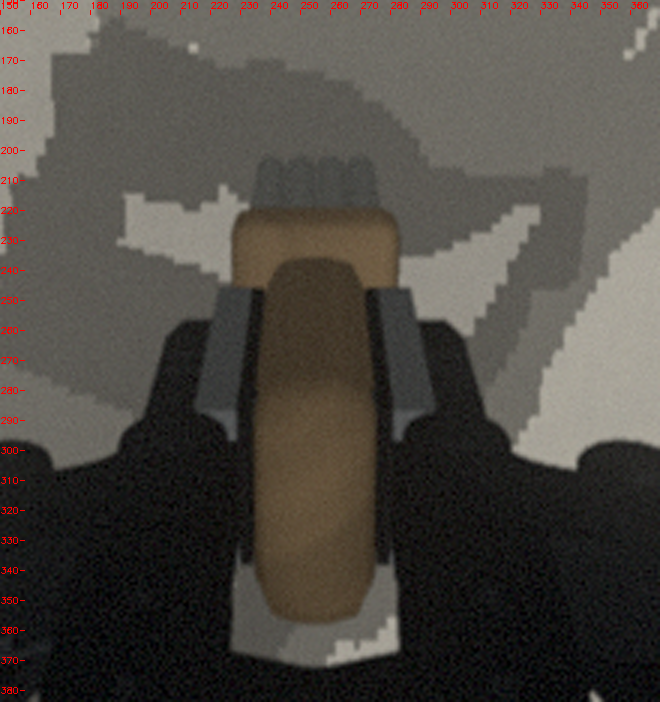

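Contact with the table (11 N up). Open gradually and retreat upward.

servo_tool(targets="0 0 0 0 0 -0.5 24; 0 0 0 0 0 0 32; 0 0 0 0 0 0 50; 0 0 0 0 0 0 75; 0 0 0 0 0 0 75")

```text
time: 11.0
tool_pos: [0.5189, -0.2038, 0.059]
tcp_rot: [3.139, 0.037, 0.007]
wrist_force: [0.1, -0.9, 0.2]
width: 0.784
```

servo_tool(targets="0 0 0 0 0 -10 75; 0 0 0 0 0 -30 75; 0 0 0 0 0 -38 75; 0 0 0 0 0 -38 75; 0 0 0 0 0 -38 75; 0 0 0 0 0 -38 75")

```text
time: 11.5
tool_pos: [0.5107, -0.2002, 0.2494]
tcp_rot: [-3.134, -0.037, 0.026]
wrist_force: [1.5, -0.1, -0.3]
width: 0.876
```

```bash
python3 -c "
from h import *
plan([.525,.08,.28],-91.3)
im,K,T=cam('wrist'); cv2.imwrite('pics/w17.png',im[:,:,::-1])
im,K,T=cam('scene'); crop(im,190,350,145,305,4,'s3.png')"
```

```text
pos [ 0.5107 -0.2002  0.2494] yang -88.7 tilt 1.05 t 11.5 d [ 14.3 280.2  30.6]
-0.001 0.002 0.006 2.5 -35.0 -3.6 85; -0.001 0.002 0.006 2.4 -35.0 -3.6 85; -0.001 0.002 0.006 2.2 -35.0 -3.6 85; -0.001 0.002 0.006 2.0 -35.0 -3.7 85; -0.001 0.002 0.006 1.8 -35.0 -3.7 85; -0.001 0.002 0.006 1.6 -35.0 -3.7 85; -0.001 0.002 0.006 1.4 -35.0 -3.8 85; -0.001 0.002 0.006 1.2 -35.1 -3.8 85
```

View pics/w17.png

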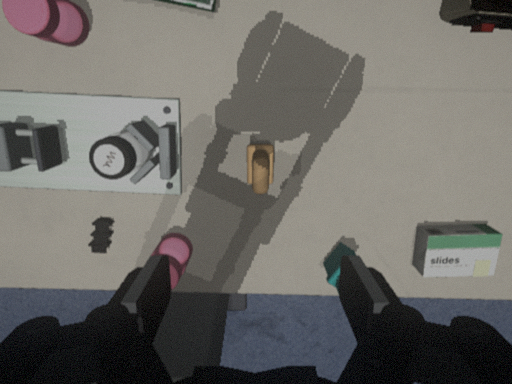

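View pics/s3.png

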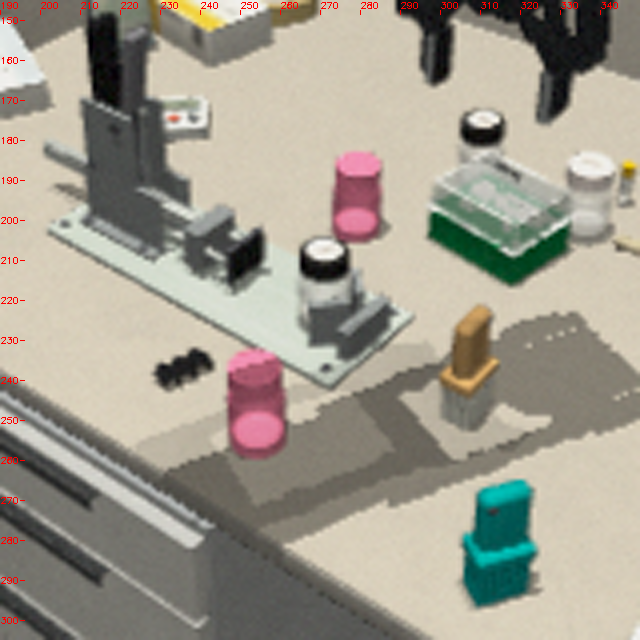

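servo_tool(targets="0 0 0.006 2.5 -40 -4 85; 0 0 0.006 2.5 -40 -4 85; 0 0 0.006 2 -40 -4 85; 0 0 0.006 2 -40 -4 85; 0 0 0.006 2 -40 -4 85; 0 0 0.006 2 -40 -4 85; 0 0 0.006 2 -35 -4 85; 0 0 0 2 -25 -4 85")

```text
time: 12.27
tool_pos: [0.5344, 0.1017, 0.2981]
tcp_rot: [3.137, -0.055, 0.019]
wrist_force: [1.6, 0.6, -0.6]
width: 0.993
```

```bash
python3 -c "
from h import *
plan([.527,.164,.27],-91.3)
im,K,T=cam('wrist'); cv2.imwrite('pics/w18.png',im[:,:,::-1]);np.savez('w18.npz',K=K,T=T)"
```

```text
pos [0.5344 0.1017 0.2981] yang -92.0 tilt 0.74 t 12.27 d [ -7.4  62.3 -28.1]
0.002 -0.006 -0.006 -5.0 -31.0 13.9 85; 0.002 -0.006 -0.006 -4.7 -31.1 13.9 85
```

View pics/w18.png

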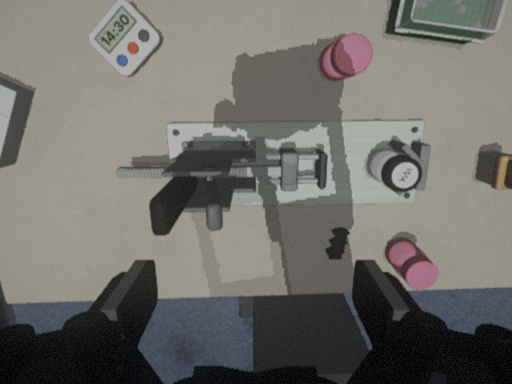

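```bash
python3 -c "
from h import *
im=cv2.imread('pics/w18.png')[:,:,::-1]
crop(im,110,270,105,240,5,'w18a.png'); crop(im,270,440,105,220,4,'w18b.png')"
```

```text
(no output)
```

View pics/w18a.png

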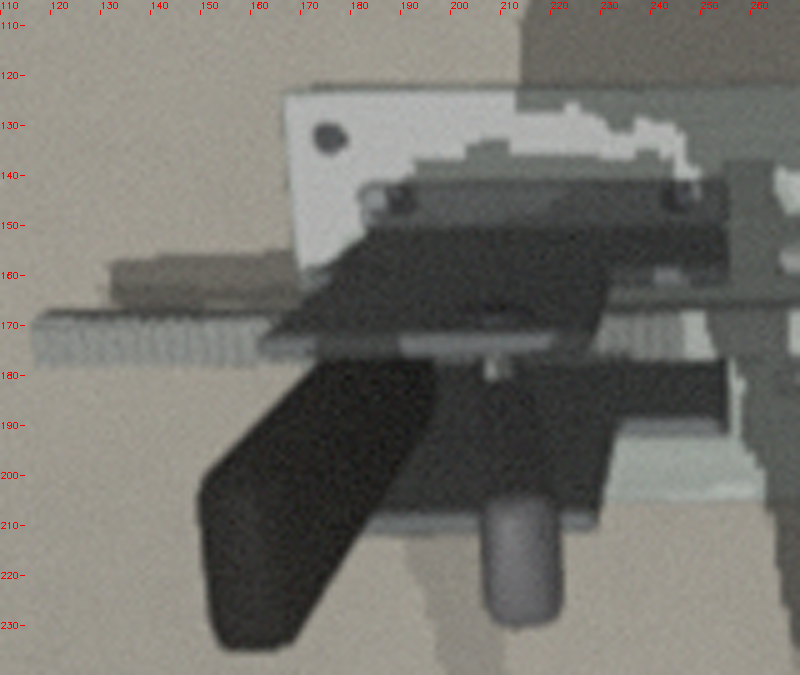

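View pics/w18b.png

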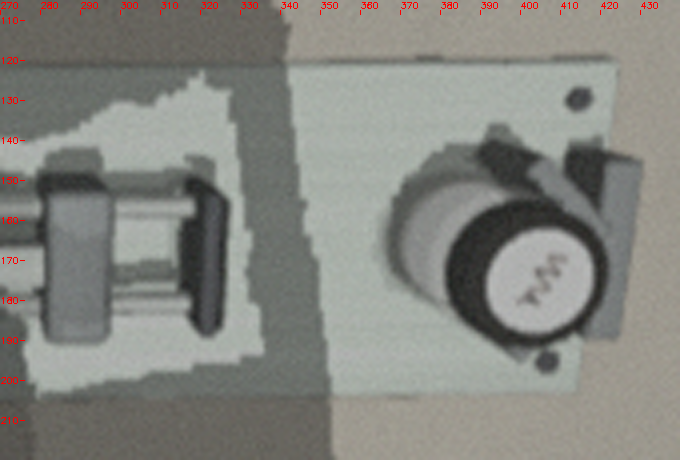

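```bash
python3 -c "
from h import *
from scipy.optimize import least_squares
d=np.load('w18.npz');K,T=d['K'],d['T']
P=np.array([(-217,55,8),(108,55,8),(108,-55,8),(-185,-15,207),(-185,15,207),(-171,-15,207)]);U=np.array([(166.8,123.3),(422,121),(412.5,203.5),(153.5,235),(149.3,202.5),(166,235)])
def f(v,full=True):
    c,s=np.cos(v[2]),np.sin(v[2]); o=[]
    T2=T.copy()
    T2[:3,:3]=R.from_rotvec(v[3:6]).as_matrix()@T[:3,:3]
    T2[:3,3]+=v[6:9]
    for p,u in zip(P,U):
        w=[v[0]+(c*p[0]-s*p[1])/1000,v[1]+(s*p[0]+c*p[1])/1000,p[2]/1000]; o+=list(proj(K,T2,w)-u)
    return np.r_[o, v[3:6]/.01, v[6:9]/.002]
r=least_squares(f,np.r_[.5231,-.0048,CT,np.zeros(6)]); print(np.round(r.x,4),np.degrees(r.x[2])); print(np.round(r.fun,2))
r2=least_squares(lambda v:f(np.r_[v,np.zeros(6)])[:-6],[.5231,-.0048,CT]); print(np.round(r2.x,4),np.round(r2.fun,1))
"
```

```text
[ 0.5191 -0.0036 -1.5986  0.0017  0.0037 -0.     -0.      0.      0.0055] -91.59463903291497
[-0.57 -0.36  1.12 -0.12 -0.49  0.14 -2.02  1.9  -1.73 -3.03  3.76  1.76
  0.17  0.37 -0.   -0.    0.    2.76]
[ 0.5216 -0.0052 -1.6009] [-1.  -1.1  4.  -0.3  2.   1.  -3.1  2.5 -2.8 -3.4  3.1  2.4]
```

servo_tool(targets="0 -0.006 -0.004 -5 -30 8 85; 0 -0.006 -0.003 -5 -30 10 85; 0 0 0 -1 0 10 85; 0 0 0 0 0 0 85")

```text
time: 12.65
tool_pos: [0.5267, 0.1707, 0.2732]
tcp_rot: [-3.14, 0.033, -0.011]
wrist_force: [-0.5, 0.2, -0.3]
width: 0.998
```

```bash
sed -i 's/^CO=.*/CO=np.array([.5205,-.0045]); CT=np.radians(-91.6); CR=np.array([[np.cos(CT),-np.sin(CT)],[np.sin(CT),np.cos(CT)]])/' h.py; python3 -c "
from h import *
plan([.5255,.1645,.155],-91.6)
im,K,T=cam('wrist'); cv2.imwrite('pics/w19.png',im[:,:,::-1]);np.savez('w19.npz',K=K,T=T)
print([proj(K,T,toW(*p)) for p in [(-185,-15,207),(-171,-15,207),(-185,15,207)]])"
```

```text
pos [0.5267 0.1707 0.2732] yang -91.2 tilt 0.42 t 12.65 d [  -1.2   -6.2 -118.2]
-0.000 -0.002 0.002 -0.5 1.6 29.5 85; -0.000 -0.002 0.002 -0.4 1.6 29.5 85; -0.000 -0.002 0.002 -0.4 1.6 29.6 85; -0.000 -0.002 0.002 -0.3 1.6 29.6 85
[array([240.30513755, 239.56761645]), array([261.20032984, 239.71219339]), array([240.04657487, 196.70952578])]
```

View pics/w19.png

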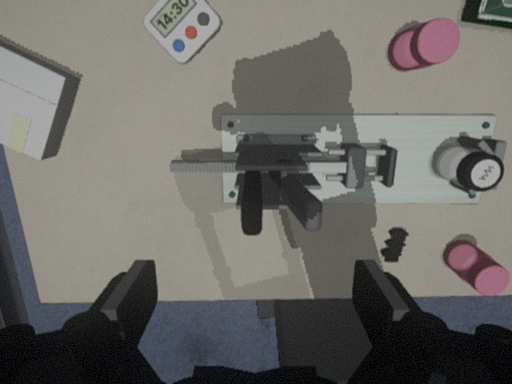

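servo_tool(targets="0 0 0.004 0 6 20 85; 0 0 0.003 0 5.5 25 85; 0 0 0 0 0 10 85; 0 0 0 0 0 0 85")

```text
time: 13.03
tool_pos: [0.53, 0.1562, 0.222]
tcp_rot: [-3.138, 0.049, -0.024]
wrist_force: [-0.6, 0.8, 0.0]
width: 0.999
```

```bash
python3 -c "
from h import *
plan([.527,.1595,.155],-91.6)
im,K,T=cam('wrist'); cv2.imwrite('pics/w20.png',im[:,:,::-1]);np.savez('w20.npz',K=K,T=T)
print([proj(K,T,toW(*p)) for p in [(-185,-15,207),(-171,-15,207),(-185,15,207)]])"
```

```text
pos [0.53   0.1562 0.222 ] yang -91.8 tilt 0.9 t 13.03 d [ -3.    3.3 -67. ]
-0.002 -0.008 -0.002 -2.1 -1.5 33.5 85; -0.002 -0.008 -0.002 -1.8 -1.6 33.5 85
[array([209.41400587, 286.44962113]), array([235.87215366, 286.41558843]), array([206.94097493, 233.80367328])]
```

View pics/w20.png

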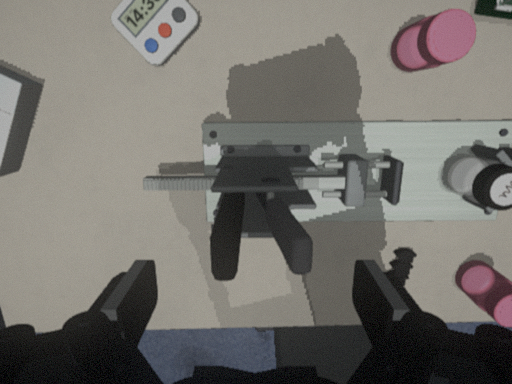

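```bash
python3 -c "
from h import *
d=np.load('w20.npz');K,T=d['K'],d['T'];s=bot.read_state();r=R.from_rotvec(s['tcp_rot']);p0=s['tool_pos']
for x in (-.02,-.015,-.01,0,.011): print(x,[np.round(proj(K,T,p0+r.apply([x,y,.015])),1) for y in(-.0425,0,.0425)])
im=cv2.imread('pics/w20.png')[:,:,::-1]; crop(im,190,330,190,290,5,'w20a.png')
for y in (-11,11): print(proj(K,T,toW(-131,y,205)))
"
```

```text
-0.02 [array([174.2, 286. ]), array([254.9, 285.9]), array([335.5, 285.9])]
-0.015 [array([173.6, 277.6]), array([254.9, 277.6]), array([336.2, 277.6])]
-0.01 [array([172.9, 269.1]), array([254.9, 269. ]), array([336.9, 269. ])]
0 [array([171.4, 251.6]), array([254.9, 251.5]), array([338.3, 251.5])]
0.011 [array([169.8, 231.6]), array([254.9, 231.6]), array([340. , 231.6])]
[311.30984613 277.63799713]
[313.20775572 239.33789877]
```

View pics/w20a.png

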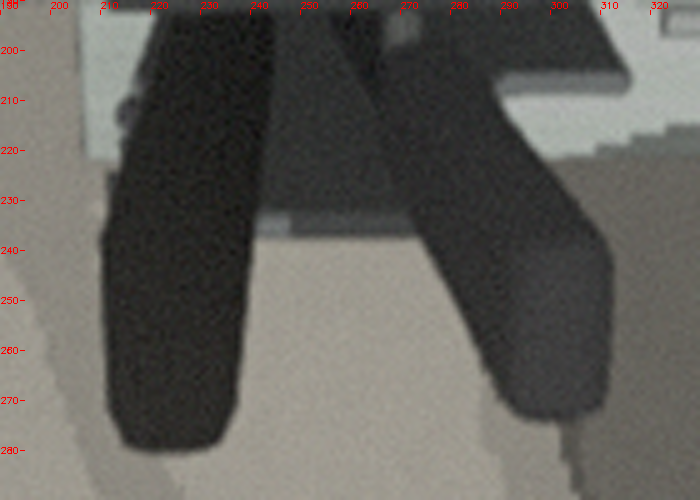

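servo_tool(targets="-0.002 -0.008 -0.002 -2 -3 20 85; -0.002 -0.008 0 -1 -1 22 85; 0 0 0 0 0 20 85; 0 0 0 0 0 6 85; 0 0 0 0 0 0 85")

```text
time: 13.5
tool_pos: [0.5346, 0.1595, 0.1624]
tcp_rot: [-3.139, 0.052, -0.02]
wrist_force: [-0.6, 0.3, 0.4]
width: 0.996
```

```bash
python3 -c "
from h import *
plan([.528,.163,.155],-91.6)
im,K,T=cam('wrist'); cv2.imwrite('pics/w21.png',im[:,:,::-1]);np.savez('w21.npz',K=K,T=T)"
```

```text
pos [0.5346 0.1595 0.1624] yang -91.9 tilt 0.76 t 13.5 d [-6.6  3.5 -7.4]
-0.003 -0.013 -0.005 -6.8 -3.2 7.3 85
```

View pics/w21.png

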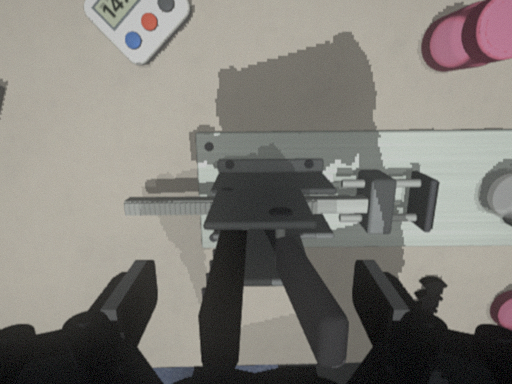

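servo_tool(targets="-0.003 -0.013 -0.005 -6 -3 7 85; 0 0 0 0 0 0 70; 0 0 0 0 0 0 50; 0 0 0 0 0 0 30; 0 0 0 0 0 0 25; 0 0 0 0 0 0 25", newtons=30)

```text
time: 14.05
tool_pos: [0.5321, 0.163, 0.1634]
tcp_rot: [-3.141, 0.043, -0.013]
wrist_force: [1.5, 16.8, -9.8]
width: 0.388
```

```bash
python3 -c "
from h import *
s=bot.read_state(); print(s['width']*85.4,s['wrist_force'])
plan([.528,.163,.155],-91.6)
im,K,T=cam('wrist'); cv2.imwrite('pics/w22.png',im[:,:,::-1]);np.savez('w22.npz',K=K,T=T)"
```

```text
33.099386441198696 [ 1.46042756 16.770991   -9.78586864]
pos [0.5321 0.163  0.1634] yang -91.6 tilt 0.47 t 14.05 d [-4.1 -0.  -8.4]
-0.000 -0.008 0.001 -4.2 0.1 8.3 85
```

View pics/w22.png

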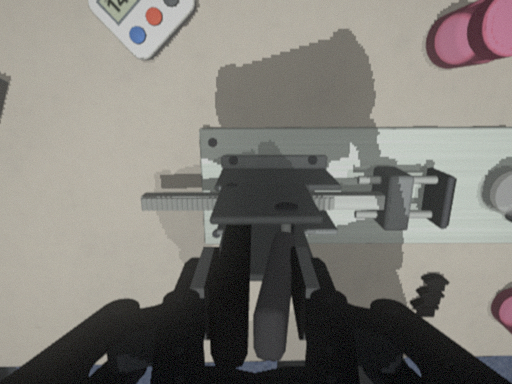

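servo_tool(targets="0 -0.004 0 0 0 0 62; 0 -0.004 0 -3 -0.5 4 62; 0 0 0 0 0 0 62; 0 0 0 0 0 0 62; 0 0 0 0 0 0 25; 0 0 0 0 0 0 25; 0 0 0 0 0 0 25; 0 0 0 0 0 0 25")

```text
time: 14.77
tool_pos: [0.5302, 0.1631, 0.1619]
tcp_rot: [3.139, -0.039, 0.006]
wrist_force: [1.5, -1.6, -3.9]
width: 0.386
```

```bash
python3 -c "
from h import *
s=bot.read_state(); print(s['width']*85.4,s['wrist_force'])
plan([.528,.163,.155],-91.6)
im,K,T=cam('wrist'); cv2.imwrite('pics/w23.png',im[:,:,::-1]);np.savez('w23.npz',K=K,T=T)"
```

```text
33.00690501266382 [ 1.54375216 -1.57195019 -3.86217892]
pos [0.5302 0.1631 0.1619] yang -91.4 tilt 0.23 t 14.77 d [-2.2 -0.1 -6.9]
0.002 -0.004 0.003 -2.3 0.2 6.9 85
```

View pics/w23.png

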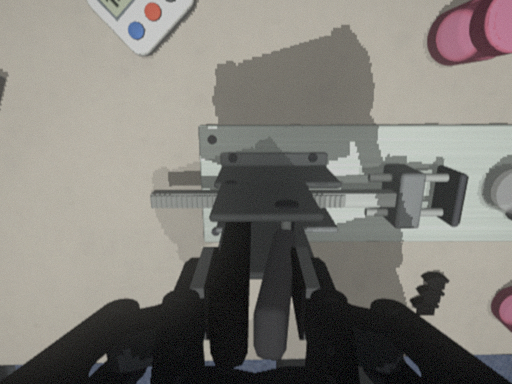

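```bash
python3 -c "
from h import *
for n in (21,22,23):
  im=cv2.imread(f'pics/w{n}.png')[:,:,::-1]; crop(im,335,512,150,250,4,f'w{n}p.png')
a=[cv2.imread(f'pics/w{n}p.png')[:, :640] for n in (21,23)]
cv2.imwrite('pics/cmp1.png',cv2.resize(np.vstack(a),None,fx=.7,fy=.7))
for n,u in ((21,(124,207)),(22,(140,202)),(23,(151.5,199))):
  d=np.load(f'w{n}.npz'); print(n,inC(atz(d['K'],d['T'],*u,.053)), [inC(atz(d['K'],d['T'],*p,.008)) for p in ([(197,133)] if n==21 else [(200.5,128)] if n==22 else [(199,126)])])
"
```

```text
21 [-267.3    3. ] [array([-214.5,   55.4])]
22 [-257.7    3.1] [array([-214.7,   56. ])]
23 [-247.8    3.5] [array([-215.5,   55.1])]
```

View pics/cmp1.png

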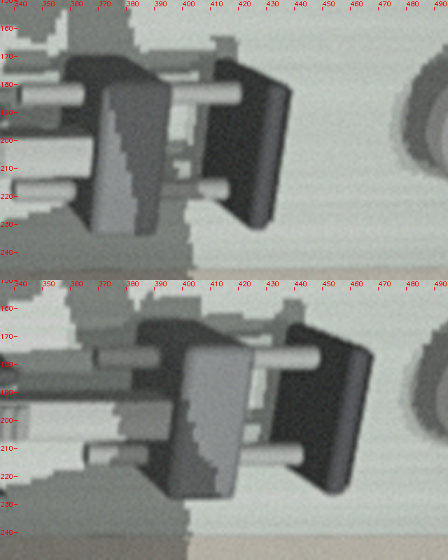

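```bash
python3 -c "
from h import *
for n,us in ((21,((436,182),(427,231))),(23,((464.5,176),(456.5,226)))):
  d=np.load(f'w{n}.npz'); print(n,[inC(atz(d['K'],d['T'],*u,.052)) for u in us])
d=np.load('w23.npz'); print('jar front at heights px',[np.round(proj(d['K'],d['T'],toW(38.5,0,z)),1) for z in (8,40,52)],'cap',np.round(proj(d['K'],d['T'],toW(59.5,0,80)),1))
"
```

```text
21 [array([-25.3,  21.7]), array([-26.5, -18.8])]
23 [array([-7.3, 22.1]), array([ -6., -19.])]
jar front at heights px [array([481.6, 188.5]), array([506.6, 199. ]), array([517.5, 203.6])] cap [576.6 216.1]
```

servo_tool(targets="0 0 0 0 0 0 64; 0 -0.003 0 -2 0 5 64; 0 0 0 0 0 0 64; 0 0 0 0 0 0 64; 0 0 0 0 0 0 64")

```text
time: 15.23
tool_pos: [0.5281, 0.1624, 0.1562]
tcp_rot: [3.139, -0.041, 0.0]
wrist_force: [-0.1, -2.0, 0.2]
width: 0.755
```

servo_tool(targets="0 0 0 0 0 0 25; 0 0 0 0 0 0 25; 0 0 0 0 0 0 25; 0 0 0 0 0 0 25; 0 0 0 0 0 0 25")

```text
time: 15.65
tool_pos: [0.5288, 0.1628, 0.158]
tcp_rot: [3.139, -0.039, 0.003]
wrist_force: [1.1, -0.1, 0.4]
width: 0.393
```

```bash
cat > look.py <<'E'
from h import *
import sys
n=sys.argv[1]
s=bot.read_state(); print(s['width']*85.4,s['wrist_force'])
plan([.528,.163,.155],-91.6)
im,K,T=cam('wrist'); cv2.imwrite(f'pics/w{n}.png',im[:,:,::-1]);np.savez(f'w{n}.npz',K=K,T=T)
crop(im,350,512,140,250,4,f'w{n}p.png'); crop(im,110,240,120,250,4,f'w{n}t.png')
a=cv2.imread(f'pics/w{n}p.png'); b=cv2.imread(f'pics/w{n}t.png')[:a.shape[0]]
b=cv2.copyMakeBorder(b,0,a.shape[0]-b.shape[0],0,0,0); c=np.hstack([b,a]); cv2.imwrite(f'pics/w{n}c.png',cv2.resize(c,None,fx=.68,fy=.68))
E
python3 look.py 24
```

```text
33.56653789581433 [ 1.12400711 -0.13940017  0.35798794]
pos [0.5288 0.1628 0.158 ] yang -91.4 tilt 0.16 t 15.65 d [-0.8  0.2 -3. ]
0.002 -0.002 0.003 -0.8 -0.2 3.0 85
```

View pics/w24c.png

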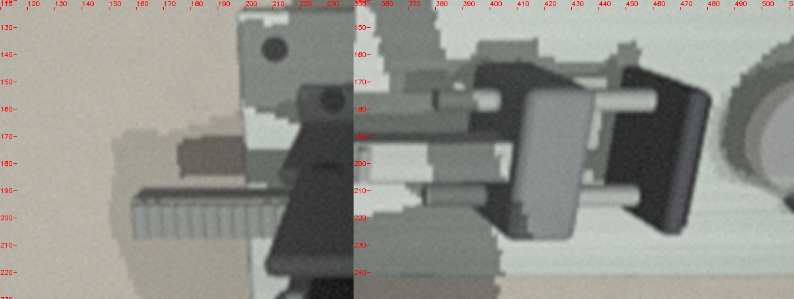

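```bash
python3 -c "
from h import *
d=np.load('w24.npz'); print([inC(atz(d['K'],d['T'],*u,.052)) for u in ((478,174),(472,225))], inC(atz(d['K'],d['T'],157.5,198,.053)))"
python3 - <<'E'
import sys; sys.path.insert(0,'.')
from h import *
im=cv2.imread('pics/w23.png')[:,:,::-1]; 
import os; os.chdir('.'); crop(im,110,240,120,250,4,'w23t.png')
E
```

```text
[array([ 0.5, 23. ]), array([  4. , -18.2])] [-241.5    3.9]
```

View pics/w23t.png

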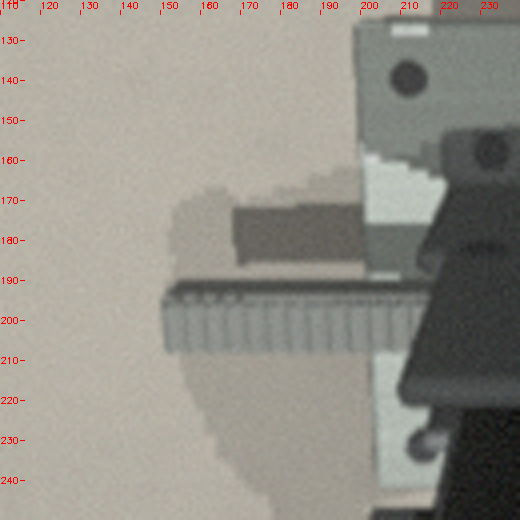

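servo_tool(targets="0 0 0 0 0 0 64; 0 0 0 0 0 0 64; 0 0 0 0 0 0 64; 0 0 0 0 0 0 64; 0 0 0 0 0 0 64; 0 0 0 0 0 0 64")

```text
time: 16.2
tool_pos: [0.5282, 0.1628, 0.157]
tcp_rot: [3.141, -0.043, -0.0]
wrist_force: [0.2, -1.6, -1.1]
width: 0.748
```

servo_tool(targets="0 0 0 0 0 0 25; 0 0 0 0 0 0 25; 0 0 0 0 0 0 25; 0 0 0 0 0 0 25; 0 0 0 0 0 0 25; 0 0 0 0 0 0 25; 0 0 0 0 0 0 25; 0 0 0 0 0 0 25")

```text
time: 16.87
tool_pos: [0.5289, 0.1628, 0.159]
tcp_rot: [3.139, -0.039, 0.003]
wrist_force: [0.7, 0.7, -0.1]
width: 0.389
```

```bash
python3 look.py 25
```

```text
33.18501867637953 [ 0.69713848  0.69951972 -0.12465174]
pos [0.5289 0.1628 0.159 ] yang -91.4 tilt 0.17 t 16.87 d [-0.9  0.2 -4. ]
0.003 -0.002 0.003 -0.9 -0.2 4.0 85
```

View pics/w25c.png

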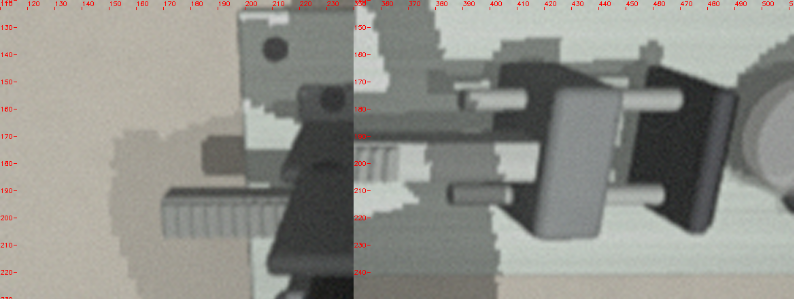

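View pics/w25.png

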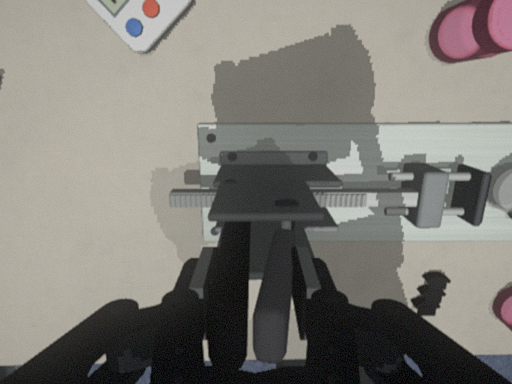

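servo_tool(targets="0 0 0 0 0 0 64; 0 0 0 0 0 0 64; 0 0 0 0 0 0 64; 0 0 0 0 0 0 64; 0 0 0 0 0 0 64; 0 0 0 0 0 0 64")

```text
time: 17.42
tool_pos: [0.5284, 0.1629, 0.1582]
tcp_rot: [3.141, -0.043, 0.0]
wrist_force: [-0.0, -1.3, -0.4]
width: 0.752
```

servo_tool(targets="0 0 0 0 0 0 25; 0 0 0 0 0 0 25; 0 0 0 0 0 0 25; 0 0 0 0 0 0 25; 0 0 0 0 0 0 25; 0 0 0 0 0 0 25")

```text
time: 17.92
tool_pos: [0.5291, 0.163, 0.1602]
tcp_rot: [3.14, -0.04, 0.003]
wrist_force: [-0.8, 0.1, 1.1]
width: 0.387
```

```bash
python3 look.py 26
```

```text
33.07712014671625 [-0.82346662  0.140964    1.06766614]
pos [0.5291 0.163  0.1602] yang -91.4 tilt 0.16 t 17.92 d [-1.1  0.  -5.2]
0.002 -0.002 0.003 -1.1 -0.0 5.2 85
```

View pics/w26c.png

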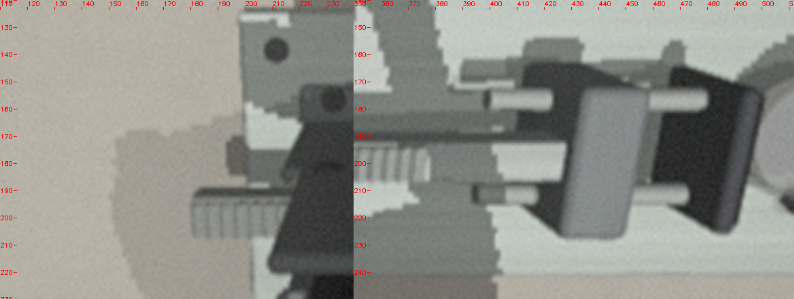

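servo_tool(targets="0 0 0 0 0 0 64; 0 0 0 0 0 0 64; 0 0 0 0 0 1.5 64; 0 0 0 0 0 0 64; 0 0 0 0 0 0 64; 0 0 0 0 0 0 64")

```text
time: 18.47
tool_pos: [0.5289, 0.163, 0.1581]
tcp_rot: [-3.141, 0.043, -0.002]
wrist_force: [0.0, -1.3, 0.2]
width: 0.753
```

servo_tool(targets="0 0 0 0 0 0 25; 0 0 0 0 0 0 25; 0 0 0 0 0 0 25; 0 0 0 0 0 0 25; 0 0 0 0 0 0 25; 0 0 0 0 0 0 25")

```text
time: 18.97
tool_pos: [0.5297, 0.163, 0.1601]
tcp_rot: [3.14, -0.04, 0.005]
wrist_force: [0.1, -0.7, -0.5]
width: 0.389
```

```bash
python3 look.py 27
```

```text
33.243842783523185 [ 0.11459732 -0.68690863 -0.51159082]
pos [0.5297 0.163  0.1601] yang -91.5 tilt 0.21 t 18.97 d [-1.7  0.  -5.1]
0.001 -0.003 0.003 -1.7 0.0 5.1 85
```

View pics/w27c.png

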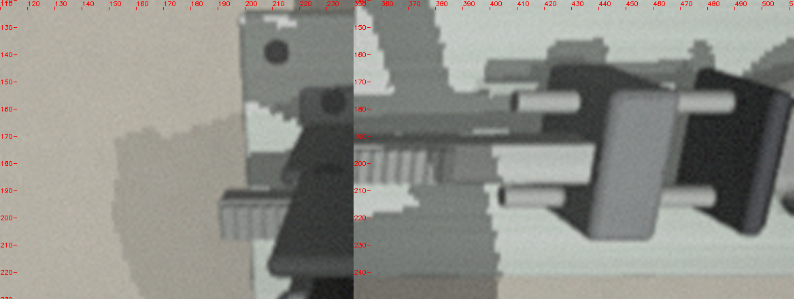

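servo_tool(targets="0 0 0 0 0 0 64; 0 0 0 0 0 0 64; 0 0 0 0 0 1.5 64; 0 0 0 0 0 0 64; 0 0 0 0 0 0 64; 0 0 0 0 0 0 64")

```text
time: 19.52
tool_pos: [0.5294, 0.163, 0.1578]
tcp_rot: [-3.141, 0.043, -0.004]
wrist_force: [1.2, -1.3, 0.8]
width: 0.743
```

servo_tool(targets="0 0 0 0 0 0 25; 0 0 0 0 0 0 25; 0 0 0 0 0 0 25; 0 0 0 0 0 0 25; 0 0 0 0 0 0 25; 0 0 0 0 0 0 25")

```text
time: 20.02
tool_pos: [0.5301, 0.1629, 0.1598]
tcp_rot: [3.14, -0.04, 0.007]
wrist_force: [1.1, 0.8, 0.2]
width: 0.392
```

```bash
python3 look.py 28
```

```text
33.439061093098594 [1.14014007 0.79043733 0.20906213]
pos [0.5301 0.1629 0.1598] yang -91.5 tilt 0.26 t 20.02 d [-2.1  0.1 -4.8]
0.001 -0.004 0.002 -2.2 -0.0 4.7 85
```

View pics/w28c.png

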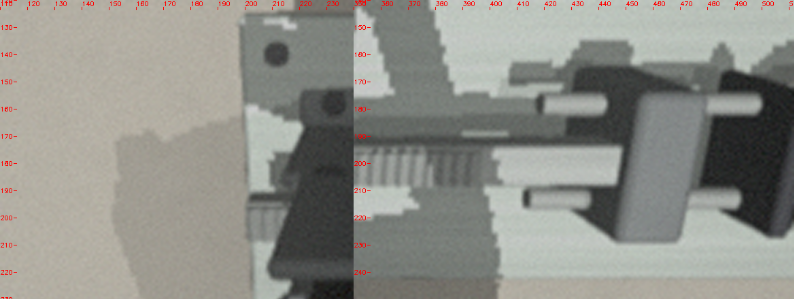

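```bash
python3 -c "
from h import *
im,K,T=cam('scene'); crop(im,225,305,180,245,9,'s4.png')
im,K,T=cam('top'); crop(im,230,300,175,220,9,'t4.png')"
```

```text
(no output)
```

View pics/s4.png

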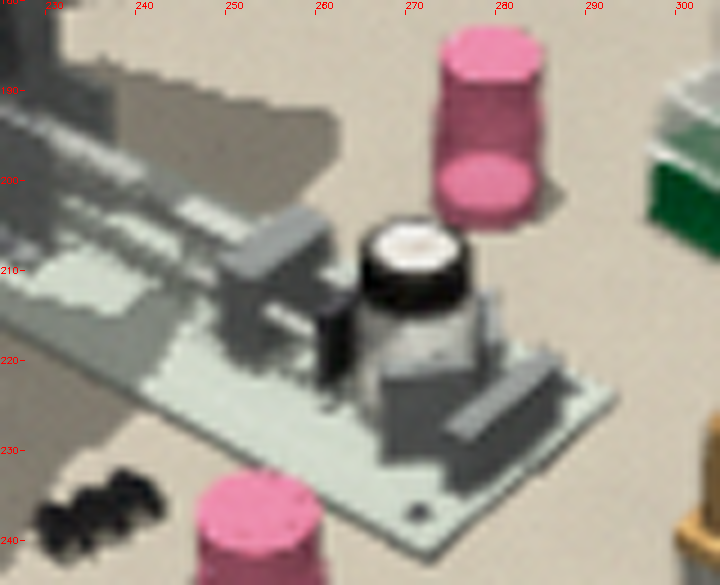

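View pics/t4.png

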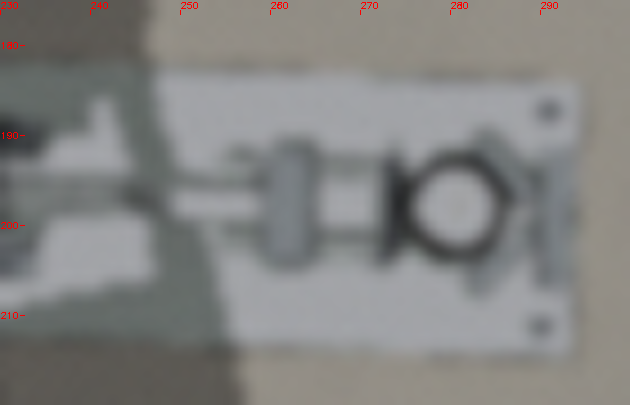

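servo_tool(targets="0 0 0 0 0 0 64; 0 0 0 0 0 0 64; 0 0 0 0 0 1.5 64; 0 0 0 0 0 0 64; 0 0 0 0 0 0 64; 0 0 0 0 0 0 64")

```text
time: 20.67
tool_pos: [0.5299, 0.1629, 0.1575]
tcp_rot: [-3.14, 0.044, -0.005]
wrist_force: [-0.0, -2.5, 0.3]
width: 0.748
```

servo_tool(targets="0 0 0 0 0 0 25; 0 0 0 0 0 0 25; 0 0 0 0 0 0 25; 0 0 0 0 0 0 25; 0 0 0 0 0 0 25; 0 0 0 0 0 0 25")

```text
time: 21.17
tool_pos: [0.5305, 0.1629, 0.1595]
tcp_rot: [3.141, -0.04, 0.008]
wrist_force: [0.2, -0.1, 0.0]
width: 0.389
```

```bash
python3 look.py 29;  python3 -c "
from h import *
im,K,T=cam('top'); crop(im,230,300,175,220,9,'t5.png')"
```

```text
33.1905141769939 [ 0.15372083 -0.12448756  0.00811796]
pos [0.5305 0.1629 0.1595] yang -91.5 tilt 0.3 t 21.17 d [-2.5  0.1 -4.5]
0.000 -0.005 0.002 -2.6 -0.0 4.5 85
```

View pics/w29c.png

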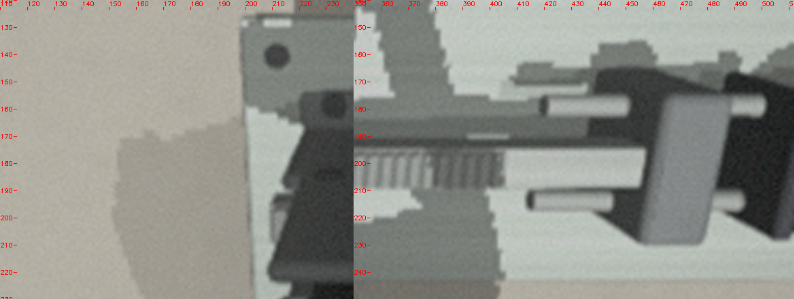

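View pics/t5.png

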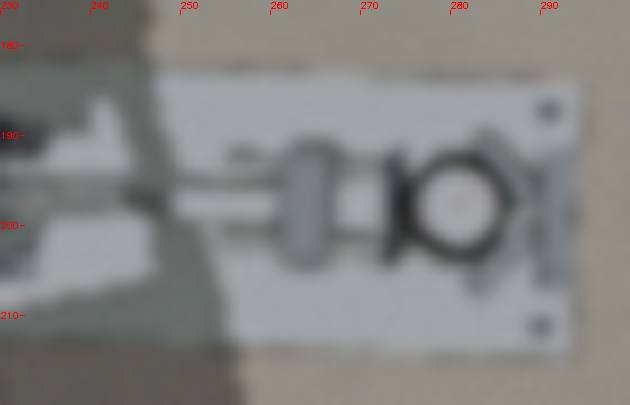

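servo_tool(targets="0 0 0 0 0 0 25; 0 0 0 0 0 0 25; 0 0 0 0 0 0 25")

```text
time: 21.52
tool_pos: [0.5305, 0.1629, 0.1595]
tcp_rot: [3.141, -0.04, 0.008]
wrist_force: [0.9, -0.5, 0.2]
width: 0.389
```

```bash
python3 look.py 30;  python3 -c "
from h import *
im,K,T=cam('scene'); crop(im,195,345,145,305,5,'s6.png')"
```

```text
33.20615128043895 [ 0.86663177 -0.47568316  0.22907263]
pos [0.5305 0.1629 0.1595] yang -91.5 tilt 0.28 t 21.52 d [-2.5  0.1 -4.5]
0.000 -0.005 0.002 -2.5 -0.0 4.5 85
```

View pics/w30c.png

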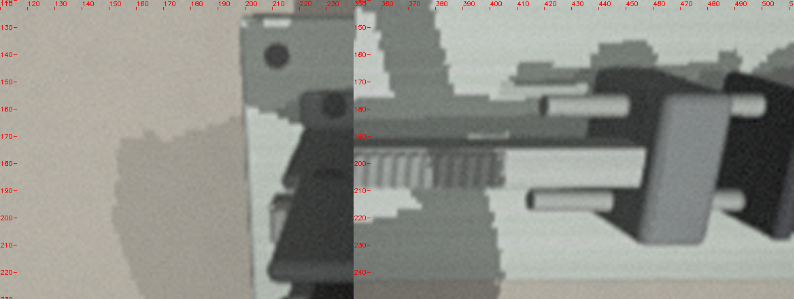

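View pics/s6.png

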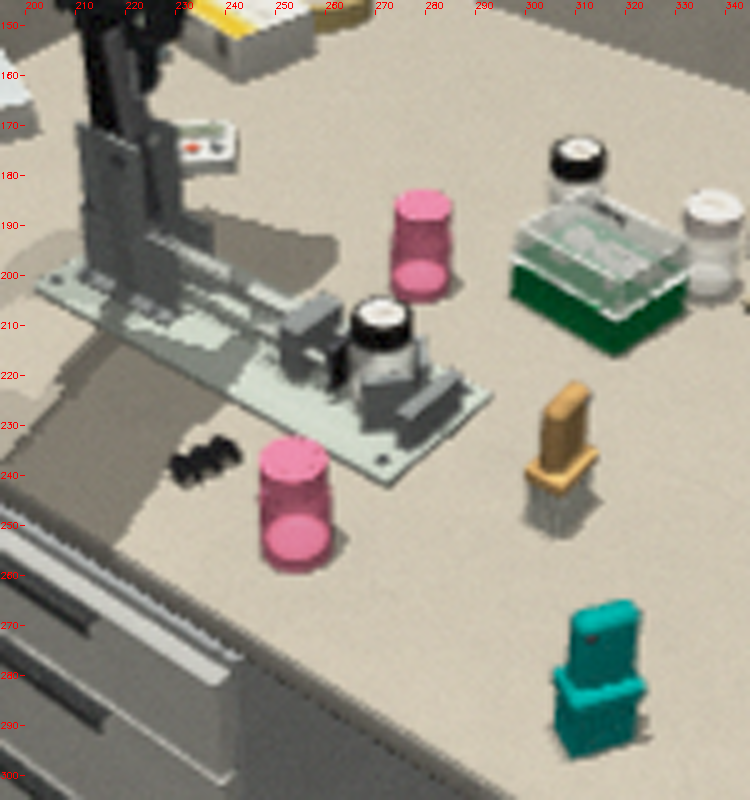

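The chips lie on the table and the brush is standing free. The jar is upright in its stop, with the pad pressed in by about 7 mm. The trigger is still held, so I am handing in.

```bash
python3 -c "
from workcell import finish_job
print(finish_job())"
```

```text
the job is handed in; nothing more can be done
None
```

The job is done and handed in after 21.6 s. I gripped the wooden brush, not the turquoise one, and swept the three cap pieces off the robot side of the bed in one pass. I then stood the brush on the table beyond the V-stop end and pumped the trigger eight times, holding the last squeeze at handover.

**What the last checks showed:**
- **Pieces:** in the last scene picture all three lie together on the table, clear of the bed.
- **Brush:** it stands free on the table, off the clamp.
- **Jar:** it is upright in the V stop.
- **Pad:** the spring rods moved about 9 px relative to the jaw on the last squeeze. That puts the pad about 6.5–7 mm in, or about 4 N, between the 3 mm minimum and the 9 N limit.
- **Trigger:** the fingers held it at a 33.2 mm opening with 30 N commanded, and the wrist force was close to zero.

**What disagreed:**
- Each squeeze moved the jaw about 8–10 mm, not the stated 12 mm, because the fingers stopped at about 33 mm instead of 32 mm.
- My camera measurements put the jar about 3–4 mm off its stated seat. I took that as calibration error in views of raised points, because the pad showed a similar sideways offset.
- The pad push was judged from pictures only; I had no direct reading of the pad joint or its force.

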